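Seat the microtube block in its locating bracket and close the retaining arm

TASK

Without gripping or lifting anything, push the white microtube block along the worktop with the fingertips into the corner of the aluminium locating bracket, until it sits flush against both the long back rail and the short end stop. Then push the bracket's pivoted retaining arm round with a fingertip until it is fully closed along the front of the block. Leave the other things where they are.

Things in the scene. Friction and masses are not known exactly. Their poses are not given: they have to be found in the camera images.
- tube_block: White rectangular microtube block with rows of wells, loose on the worktop: 104 mm along its x, 178 mm along its y, sides 29 mm tall (a small tube on it, looks only, up to 50 mm), about 0.16 kg. Origin: centre of its underside; z up. Its +x long side goes against the back rail, its +y short side against the end stop. It starts within 0.2 rad of parallel to the bracket, in front and to the right.
- block_back_left (a point): Lower corner of the block at its +x, +y sides (52, 89 mm from the block's origin); it comes to the bracket's inner corner when the block is seated.
- block_back_right (a point): Lower corner of the block at its +x, -y sides (52, -89 mm from the block's origin).
- bracket: Fixed L-shaped aluminium bracket. Origin: its inner corner, on the worktop; z up; x points away from the robot, y left, within 0.15 rad. Back rail: stop face x = 0, from y = 0 to -170 mm. End stop: stop face y = 0, from x = 0 to -86 mm. Both 16 mm thick, 24 mm tall; no floor inside. The seated block has its origin at x = -52, y = -89 mm.
- retaining_arm (a joint): Steel arm turning level on the bracket, 80 mm from pivot to end, 10 mm wide, 6 to 22 mm above the worktop (black pin near its end up to 33 mm). 0 rad = open, along the bracket's -x; closes anticlockwise seen from above to its stop at 1.571 rad, along the bracket's -y, 3 mm in front of the seated block. Turns easily (0.4 N at its end), stays where left. Starts at 0 to 0.3 rad.
- pivot_axis (a point): The arm's upright pivot axis, 14 mm above the worktop: at x = -112, y = +10 mm in the bracket's frame, past the end stop's near end, on a foot 5 mm tall.
- swing_end (a point): On the retaining arm's centre line, 75 mm from the pivot, 14 mm above the worktop.
- specimen_cup: Bystander: screw-lid specimen cup, 66 mm across, 70 mm tall. Origin: centre of its underside.
- stain_bottle: Bystander behind the back rail: small brown bottle, 38 mm across, 70 mm tall. Origin: centre of its underside.
- calibrator_bottle: Bystander behind the back rail: brown bottle, 44 mm across, 78 mm tall. Origin: centre of its underside.
- petri_dish: Bystander to the left of the end stop: lidded dish, 62 mm across, 16 mm tall. Origin: centre of its underside.
- tip_box: Bystander far to the left: clear box of pipette tips, 86 x 118 mm, 86 mm tall. Origin: centre of its underside.
- calculator: Bystander far to the right: calculator, 140 x 78 mm, 14 mm tall, lying flat. Origin: centre of its underside.

How it is judged (in metres and radians):
On the way, in this order (a step that is already met when the one before it is completed fails the run):
1. the block sits against the back rail and the end stop (x of block_back_left in the frame of bracket between -0.004 and 0.006 m and y of block_back_left in the frame of bracket between -0.004 and 0.006 m and x of block_back_right in the frame of bracket above -0.004 m), for 0.2 s.
2. the retaining arm is closed along the front of the block (value of joint retaining_arm above 1.45 rad), for 0.2 s.
At the end, for the whole second after the job is handed in: The block lies flat and still on the worktop, both its back corners within 4 mm of the back rail and its left side within 4 mm of the end stop, and the retaining arm is closed to 1.45 rad or more (of 1.571) (all of step 1 and value of joint retaining_arm above 1.45 rad and height (world z) of tube_block below 0.004 m and linear speed of tube_block below 0.01 m/s); the robot touches nothing.
It fails at once if the block is lifted or tipped (height (world z) of tube_block above 0.008 m or angle between tube_block's own z axis and vertical above 0.1 rad).
It fails at once if a bystander is moved more than 15 mm (distance of any of specimen_cup, stain_bottle, calibrator_bottle, petri_dish, tip_box, calculator from where it was at the start of the episode above 0.015 m).
It also fails if it takes over 67 s, if anything falls off the work surface, if the arm or the gripper's body presses on something with over 40 N, if the wrist force passes 120 N, or if a joint passes its speed limit or range.

ROBOT

A 6-joint arm with a two-finger parallel gripper is mounted at the origin on a cart in front of the work surface, level with it; the furniture and walls round the work are solid. World frame = base frame: x ahead of the robot, y to its left, z up, the work surface at z = 0. Lengths are in mm, angles in rad, forces in N, time in s.
With the tool pointing down it reaches from about 275 to 750 mm from the base axis. Payload 10.2 kg.
Tool frame: the origin (TCP) lies between the finger pads; the fingertips stand 11 mm ahead of it and the grasp point (between the pads) lies 8 mm behind it (ctrl.nose_length is the distance from the TCP to the fingertips, in mm); x points along the fingers, y is the direction in which the jaws open and shut, and the axes are right-handed (so a half turn about x gives the same grasp; the last joint's range is limited). The gripper opens to 85 mm and grips with 20 to 120 N. Pads are 22 mm wide; open, the fingers measure 114 mm over their backs; the gripper's body (76 mm by 85 mm) begins 54 mm behind the grasp point. The pads swing forward as they close: fully open they stand 13 mm farther back than shut.
Start: joints at [-1.327, 0.313, 1.498, -0, 1.331, -0.223], TCP at [236.255, -468.844, 242.294] pointing down, gripper open.
Joint ranges: [-2.94, 2.94], [-0.97, 2.17], [0.19, 2.56], [-1.23, 4.37], [0.02, 3.11], [-2.88, 2.88]. Speed limits (rad/s): [2.39, 2.39, 3.01, 3.14, 3.14, 3.14].

INTERFACE

Orientations are given as a unit quaternion [w, x, y, z].
In Python, from rig import ctrl, capture, ticket gives the robot as it stands.
- The arm moves only by the tool step_arm, never from a script. Its argument "commands" is a list of rows, each a list of 2 entries, a list of its own where there are three numbers: the shift along the world's x, y, z normalised to -1 to 1, where 1 is 0.04 m, then the turn about the world's z normalised to -1 to 1, where 1 is 180 degrees. A call has 1 to 5 rows; each row shifts and turns the commanded pose from where the row before left it; what a row does not reach is not made up. A row lasts 1/10 s, in which the tool goes at most 50 mm and 8.59 degrees, less where a joint would pass 70% of its speed; a pose out of reach is approached as far as the arm can. A call with a number of a shift or a turn outside -1 to 1 is refused whole. A call with a gripper value outside its range is refused whole. "gripper" is the closure, from -1 (fully open) to 1 (shut), so that 0 is half open, set as the call begins (left out, the last holds). The fingers move at their own pace and stop on an object; "force" is the grip in N (left out, the last holds). Time passes only in rows, so rows that do not move let the fingers close. It gives the time, the measured TCP pose, the force and the opening at its end, in the units of the state.
- ctrl.sense(): the state, without advancing time (a new reading comes with each control period).
- capture(name): name is "scene" or "side" or "wrist"; returns a dict with "image" (400x640x3 uint8, blue, green, red), "fov_y" (degrees; the focal length in pixels is half the picture's height over the tangent of half this angle, whatever the lens; pixels are square), "cx", "cy" (the principal point, pixels), "origin" and "orientation" of the camera in the world. Camera axes: x right, y down, z forward; pixel columns grow to the right and rows downward; lengths in mm; the calibration is good to about 2 mm. A picture is of the moment at which its call begins. There is no depth.
- ticket.finish_job(): hands the job in, once; it reports no verdict.
The state is a dict: "time_s": time; "joints": joint angles; "dq": joint speeds; "tau": joint torques, N m; "eef_pos": TCP position; "ee_rot": TCP orientation; "force": force on the tool from outside, world axes, zero at the start; "wrist_torque": the same for the moment, N m; "grip_width": opening from 0.0 (shut) to 1.0 (fully open).
Only numpy, scipy, OpenCV 4.12 (cv2) and the standard library are available. Lean on these libraries where they do the work, as an engineer would, in place of code of your own. Each camera call takes 0.05 s, during which the arm holds its last target.

## Working session

There is one attempt and no reset: what is moved stays moved. The work goes in short steps, Python scripts to look and compute and a tool call to move; the robot and the scene stay as the last step left them, time stands still between calls to the robot, and variables do not carry over. Pictures are saved under pics/ and viewed, and the job is handed in when it is done.

Besides the shell and the picture viewer there is one more tool, called after "Request:" as name([rows], argument=value, ...), one row to a line, values as JSON. step_arm: Moves the arm, as the interface text tells. Its arguments: {"type":"object","properties":{"commands":{"type":"array","items":{"type":"array"}},"gripper":{"type":"number"},"force":{"type":"number"}},"required":["commands"]}

```bash
ls; mkdir -p pics
python3 - <<'E'
from rig import ctrl, capture
import cv2
print(ctrl.sense())
for n in ("scene","side","wrist"):
    c=capture(n); cv2.imwrite(f"pics/{n}0.png",c["image"]); print(n,{k:v for k,v in c.items() if k!="image"})
E
```

```text
pics
{'time_s': 0.0, 'joints': array([-1.32738363e+00,  3.13426532e-01,  1.49844292e+00,  1.14134427e-06,
        1.33103525e+00, -2.23427752e-01]), 'dq': array([ 1.00321949e-03,  6.48402020e-04, -3.74503363e-04, -6.97903838e-04,
        2.98001210e-04,  9.81111493e-05]), 'tau': array([ 5.30848902e-04, -4.12263572e+01, -2.59740901e+01, -2.17448055e-04,
        4.09340937e-03, -2.90463606e-05]), 'eef_pos': array([ 236.19868345, -468.5808645 ,  241.74489224]), 'ee_rot': array([-0.16309429, -0.68792636, -0.16402201,  0.68793485]), 'force': array([ 0.19579869,  0.51585153, -0.32445942]), 'wrist_torque': array([0.00702339, 0.00752619, 0.02151224]), 'grip_width': 1.0037094426766835}
scene {'fov_y': 48.69378676134376, 'cx': 322.6672375081669, 'cy': 197.95022127866665, 'origin': array([ -42.94634738,  852.75113518, 1259.22569028]), 'orientation': array([ 0.1077607 , -0.28187444,  0.89669364, -0.32384401])}
side {'fov_y': 46.271264131506655, 'cx': 318.9273671650934, 'cy': 199.98856394638054, 'origin': array([  -24.46673044, -1239.12498308,   715.2985522 ]), 'orientation': array([-0.52311692,  0.82704227, -0.16876546,  0.1177624 ])}
wrist {'fov_y': 71.20191926820176, 'cx': 323.6465327125588, 'cy': 199.64473523117292, 'origin': array([ 308.99891987, -431.58161277,  374.09574503]), 'orientation': array([ 0.13547703,  0.84079   , -0.51745179, -0.08343736])}
```

View pics/scene0.png

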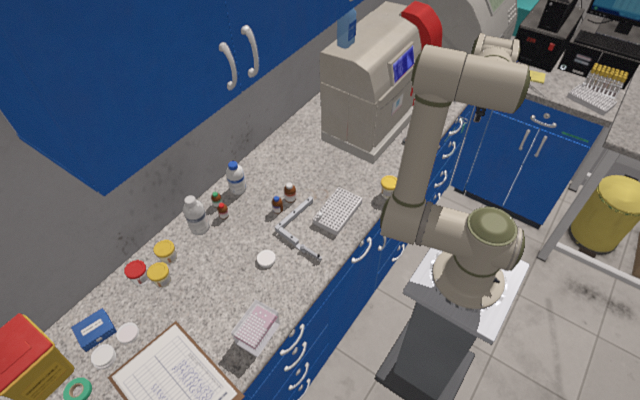

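View pics/side0.png

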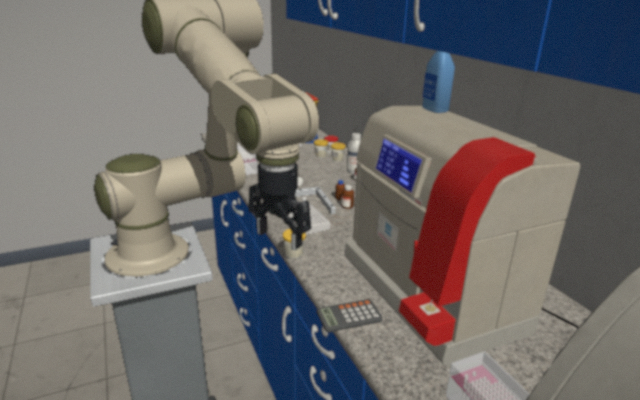

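View pics/wrist0.png

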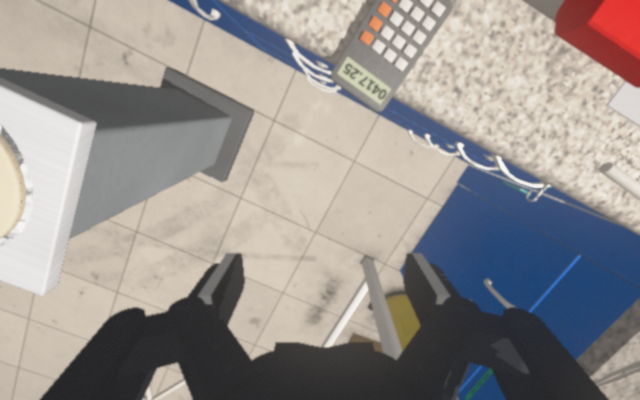

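The scene camera shows the bracket (~(295,225)), block (~(338,210)) and cup (~(388,185)). The side view is mostly blocked by the gripper, and the wrist camera sees only the floor and the calculator. I'll enlarge the scene view.

```bash
cat > h.py <<'E'
import numpy as np, cv2
from scipy.spatial.transform import Rotation as R
from rig import ctrl, capture
def cam(c):
    f=c["image"].shape[0]/2/np.tan(np.radians(c["fov_y"]/2)); q=c["orientation"]
    return f,c["cx"],c["cy"],np.array(c["origin"]),R.from_quat([q[1],q[2],q[3],q[0]]).as_matrix()
def px2w(c,u,v,z=0.):
    f,cx,cy,o,M=cam(c); d=M@np.array([(u-cx)/f,(v-cy)/f,1]); return o+d*(z-o[2])/d[2]
def w2px(c,p):
    f,cx,cy,o,M=cam(c); q=M.T@(np.array(p,float)-o); return np.array([cx+f*q[0]/q[2],cy+f*q[1]/q[2]])
def crop(c,x0,y0,x1,y1,s,name,pts=()):
    im=c["image"][y0:y1,x0:x1]; im=cv2.resize(im,None,fx=s,fy=s,interpolation=cv2.INTER_CUBIC)
    for p in pts:
        cv2.circle(im,(int((p[0]-x0+.5)*s),int((p[1]-y0+.5)*s)),3,(0,0,255),1)
    for x in range((x0+9)//10*10,x1,10): cv2.putText(im,str(x),(int((x-x0+.5)*s)-8,10),0,.33,(255,0,255),1); cv2.line(im,(int((x-x0+.5)*s),12),(int((x-x0+.5)*s),18),(255,0,255),1)
    for y in range((y0+9)//10*10,y1,10): cv2.putText(im,str(y),(0,int((y-y0+.5)*s)+4),0,.33,(255,0,255),1); cv2.line(im,(24,int((y-y0+.5)*s)),(30,int((y-y0+.5)*s)),(255,0,255),1)
    cv2.imwrite("pics/"+name,im)
def bracket(o,a): 
    return lambda x,y,z=0: np.array([o[0]+np.cos(a)*x-np.sin(a)*y,o[1]+np.sin(a)*x+np.cos(a)*y,z])
E
python3 - <<'E'
from h import *
import pickle
c=capture("scene"); pickle.dump(c,open("c0.pkl","wb"))
crop(c,250,165,410,285,5,"s0c.png")
crop(c,265,175,345,235,10,"s0d.png")
crop(c,265,210,345,270,10,"s0e.png")
for u,v in((323,257),(277,229),(313,200),(316,222),(356,195)): print(u,v,px2w(c,u,v,20).round())
E
```

```text
323 257 [418. 219.  20.]
277 229 [614. 217.  20.]
313 200 [588.  41.  20.]
316 222 [520. 116.  20.]
356 195 [472. -68.  20.]
```

View pics/s0c.png

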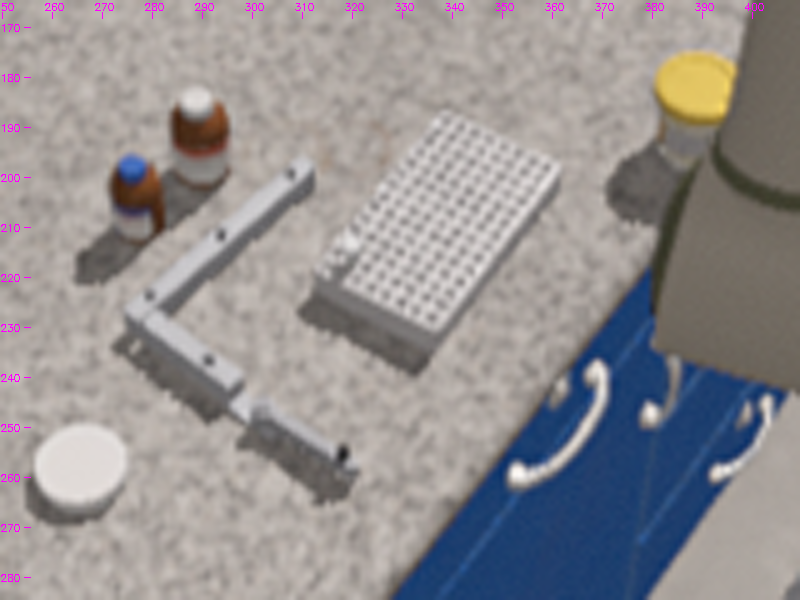

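View pics/s0e.png

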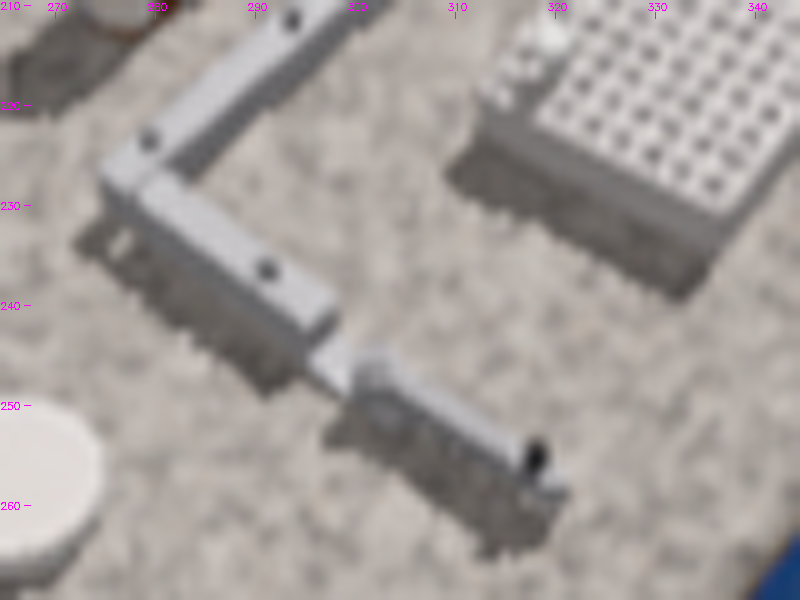

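View pics/s0d.png

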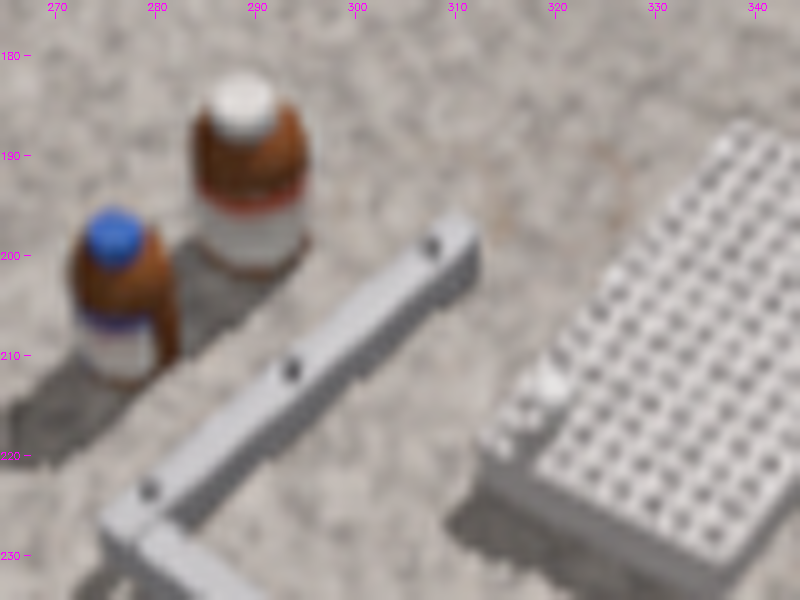

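Run:
```python
from h import *
import pickle
from scipy.optimize import least_squares as ls
c=pickle.load(open("c0.pkl","rb"))
bp=[((0,-170,24),(312.3,198.3)),((0,0,24),(283,227.3)),((-86,0,24),(298.3,239.5)),((-86,16,24),(295.7,242))]
def fit(pts,x0):
    def r(p):
        B=bracket(p[:2],p[2]); return np.concatenate([w2px(c,B(*q))-m for q,m in pts])
    s=ls(r,x0); print(s.x.round(3),s.fun.round(1)); return s.x
b=fit(bp,[600,200,0])
k=[((52,89,29),(313,220.3)),((-52,89,29),(336.3,232.3)),((52,-89,29),(339.5,187.5)),((-52,-89,29),(361.5,197.1))]
t=fit(k,[500,0,0])
B=bracket(b[:2],b[2]);T=bracket(t[:2],t[2])
for n,p in(("rail end",B(0,-170)),("stop end",B(-86,0)),("pivot",B(-112,10)),("seat",B(-52,-89)),("seat FR corner",B(-104,-178)),("BL",T(52,89)),("BR",T(52,-89)),("FL",T(-52,89)),("FR",T(-52,-89))): print(n,p.round())
pin=px2w(c,318,254,33); pv=B(-112,10); print("pin",pin,np.hypot(*(pin-pv)[:2]), np.arctan2(*(pin-pv)[1::-1])-np.pi-b[2])
cup=px2w(c,388,183,70); print("cup lid",cup)
pts=[w2px(c,B(*q)) for q in [(0,-170,24),(0,0,24),(-86,0,24),(-86,16,24),(16,16,24),(0,-170,0),(0,0,0),(16,-170,24),(-112,10,14)]]+[w2px(c,T(*q)) for q,_ in k]+[w2px(c,T(*q[:2],0)) for q,_ in k]
crop(c,250,165,410,285,5,"s0f.png",pts)
print(ctrl.nose_length)
```

```text
[ 6.06896e+02  2.03379e+02 -8.70000e-02] [ 0.7 -0.7 -2.1 -0.6  1.   0.3  0.4  0.8]
[4.86872e+02 2.88510e+01 5.00000e-02] [-1.1 -0.8  1.1  0.1 -1.3 -0.6  1.3  1.2]
rail end [592.  34.   0.]
stop end [521. 211.   0.]
pivot [496. 223.   0.]
seat [547. 119.   0.]
seat FR corner [488.  35.   0.]
BL [534. 120.   0.]
BR [543. -57.   0.]
FL [430. 115.   0.]
FR [439. -63.   0.]
pin [432.94165424 225.53476691  33.        ] 63.29351319087442 0.04784399586142006
cup lid [ 386.41837886 -144.64076568   70.        ]
11.0
```

View pics/s0f.png

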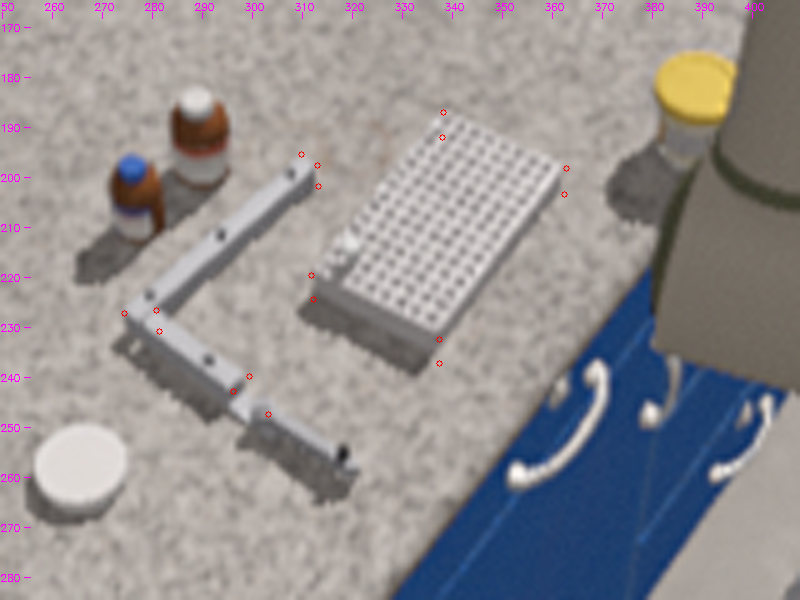

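Run:
```python
from h import *
s=ctrl.sense(); q=s["ee_rot"]; M=R.from_quat([q[1],q[2],q[3],q[0]]).as_matrix(); print(M.round(3)); print("jaw yaw",np.degrees(np.arctan2(M[1,1],M[0,1])), "time",s["time_s"])
B=bracket((606.9,203.4),-.087); T=bracket((486.9,28.9),.05); b=np.array([606.9,203.4,0])
Rb=R.from_euler("z",-.087).as_matrix()
for n,p in(("BL",T(52,89)),("BR",T(52,-89)),("FL",T(-52,89)),("FR",T(-52,-89)),("C",T(0,0))): print(n,(Rb.T@(p-b)).round())
```

```text
[[-0.     0.45  -0.893]
 [ 0.001 -0.893 -0.45 ]
 [-1.    -0.001 -0.   ]]
jaw yaw -63.25451914492177 time 0.2
BL [-65. -89.   0.]
BR [ -41. -265.    0.]
FL [-168. -103.    0.]
FR [-144. -280.    0.]
C [-104. -184.    0.]
```

Request:
step_arm([
  [[0.3,0.97,0],-0.044],
  [[0.3,0.97,0],-0.044],
  [[0.3,0.97,0],-0.044],
  [[0.3,0.97,0],-0.044],
  [[0.3,0.97,0],0],
])

```text
time_s: 0.7
eef_pos: [296.4, -273.2, 242.2]
ee_rot: [-0.032, 0.706, -0.032, -0.706]
force: [-0.2, -0.1, 0.3]
grip_width: 0.999
```

Request:
step_arm([
  [[0.3,0.97,0],0],
  [[0.3,0.97,0],0],
  [[0.3,0.97,0],0],
  [[0.3,0.97,0],0],
  [[0.3,0.97,0],0],
])

```text
time_s: 1.2
eef_pos: [356.4, -79.2, 242.4]
ee_rot: [-0.03, 0.707, -0.031, -0.706]
force: [1.2, -0.4, 0.3]
grip_width: 0.995
```

Request:
step_arm([
  [[0.3,0.97,0],0],
  [[0.3,0.97,0],0],
  [[0.3,0.97,0],0],
  [[0,0,0],0],
  [[0,0,0],0],
])

```text
time_s: 1.7
eef_pos: [392.1, 36.0, 242.1]
ee_rot: [0.03, -0.706, 0.03, 0.707]
force: [-0.2, -0.2, -0.2]
grip_width: 1.001
```

Run:
```python
from h import *
import pickle
c=capture("wrist"); pickle.dump(c,open("c1.pkl","wb")); cv2.imwrite("pics/w1.png",c["image"])
print(c["origin"])
c=capture("scene");  cv2.imwrite("pics/s1.png",c["image"])
c=capture("side");  cv2.imwrite("pics/d1.png",c["image"])
s=ctrl.sense();q=s["ee_rot"]; M=R.from_quat([q[1],q[2],q[3],q[0]]).as_matrix(); print(np.degrees(np.arctan2(M[1,1],M[0,1])),s["eef_pos"])
```

```text
[473.30406299  30.08591488 374.36852473]
-95.03095842677537 [392.12602265  34.62410285 242.26656862]
```

View pics/w1.png

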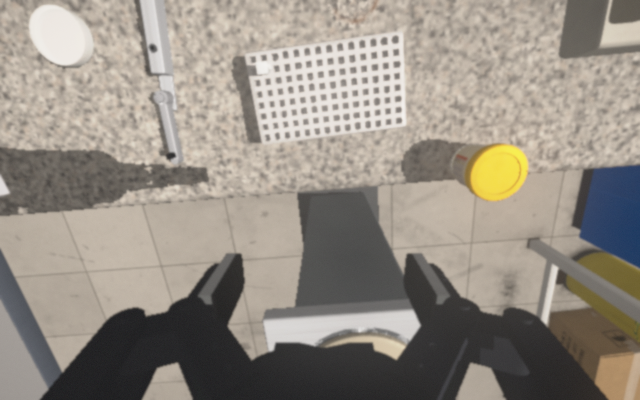

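View pics/d1.png

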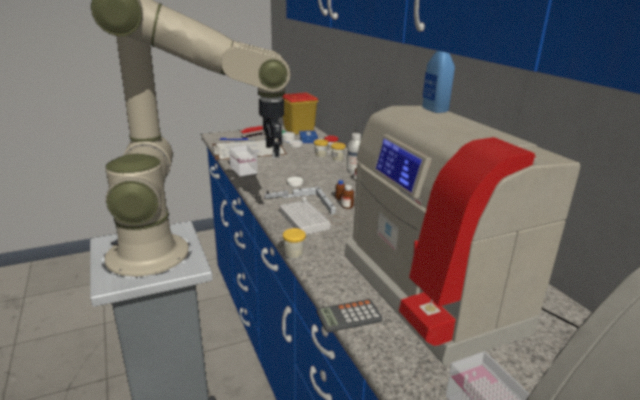

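Run:
```python
from h import *
import pickle
c=pickle.load(open("c1.pkl","rb"))
crop(c,235,20,425,160,4,"w1b.png"); crop(c,120,0,260,180,4,"w1c.png")
for p in((310,190),(150,207),(440,180)): print(px2w(c,*p,0).round())
```

```text
[365.  58.   0.]
[359. 287.   0.]
[ 365. -122.    0.]
```

View pics/w1b.png

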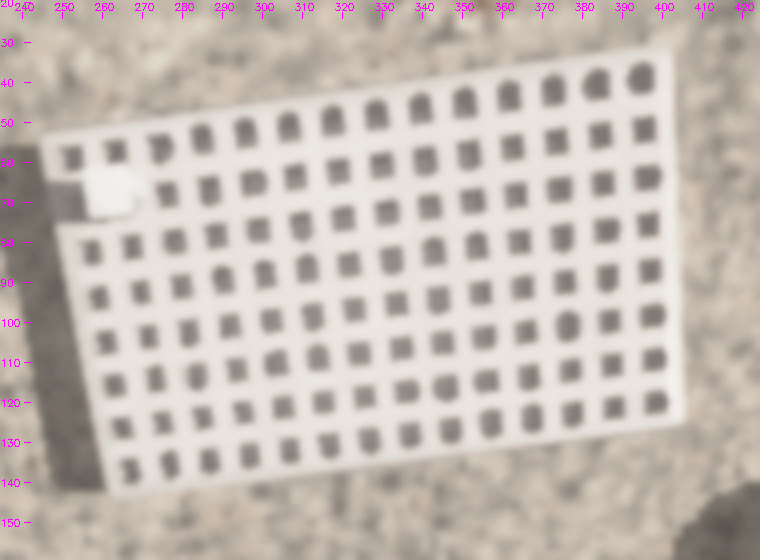

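View pics/w1c.png

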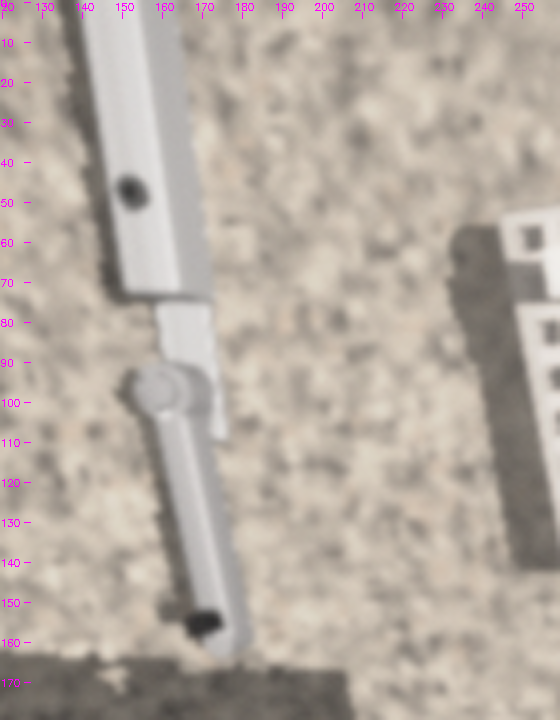

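Run:
```python
from h import *
import pickle
from scipy.optimize import least_squares as ls
c=pickle.load(open("c1.pkl","rb"));c0=pickle.load(open("c0.pkl","rb"))
P=lambda u,v,z:px2w(c,u,v,z)[:2]
a,b=P(164.5,72.5,24),P(155.3,-.5,24); print("stop end R",a,"edge ang",np.arctan2(*(b-a)[::-1]), "L",P(150.5,72,24),"R bottom",P(173,75,0))
print("pivot top z24",P(159.5,97.5,24),"tip z22",P(175,163.2,22))
k=[((52,89,29),(245,54)),((52,-89,29),(401.5,31.5)),((-52,-89,29),(405.5,125.5)),((-52,89,29),(261.5,143.3))]
for q,m in k: print(q,P(*m,29).round(1))
def r(p):
    B=bracket(p[:2],p[2]); return np.concatenate([w2px(c,B(*q))-m for q,m in k])
s=ls(r,[487,29,.05]);print(s.x.round(3),s.fun.round(1))
```

```text
stop end R [526.08526457 208.53700446] edge ang -0.12471317808069415 L [527.9345387  224.39058562] R bottom [526.07086867 211.08998651]
pivot top z24 [500.11457018 221.45372306] tip z22 [421.52229116 223.89410543]
(52, 89, 29) [536.4 112.1]
(52, -89, 29) [544.  -61.1]
(-52, -89, 29) [444.3 -66.2]
(-52, 89, 29) [437.8 108.8]
[4.89999e+02 2.34540e+01 4.10000e-02] [-2.5 -1.7  2.1 -1.9  1.1  2.1 -0.7  3. ]
```

The wrist view agrees with the scene view to about 5 mm: the block centre is near (488, 26), about 0.14 rad off the bracket, and the stop's near end is around (524, 209). I'll descend in front of the block.

Request:
step_arm([
  [[0,0,-1],0],
  [[0,0,-1],0],
  [[0,0,-1],0],
  [[0,0,-1],0],
  [[0,0,-0.95],0],
])

```text
time_s: 2.35
eef_pos: [392.1, 34.4, 43.0]
ee_rot: [-0.031, 0.707, -0.031, -0.706]
force: [0.9, -0.2, 0.4]
grip_width: 1.0
```

Run:
```python
from h import *
c=capture("side");  s=ctrl.sense(); p=s["eef_pos"]; print(p,s["force"])
crop(c,230,140,350,240,6,"d2.png",[w2px(c,p),w2px(c,[p[0],p[1],0])])
c=capture("scene");crop(c,260,165,420,285,5,"s2.png")
```

```text
[389.13873505  34.95456068  38.49107158] [-5.43648196  0.80673726 -5.12459189]
```

View pics/d2.png

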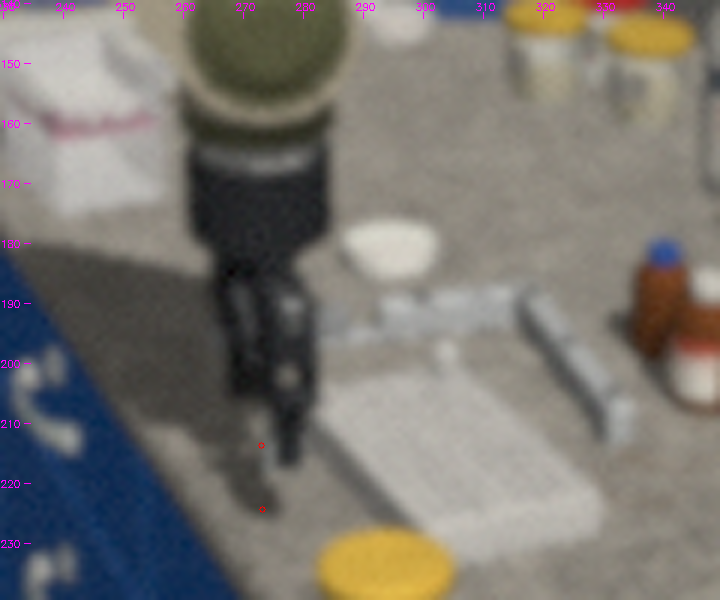

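View pics/s2.png

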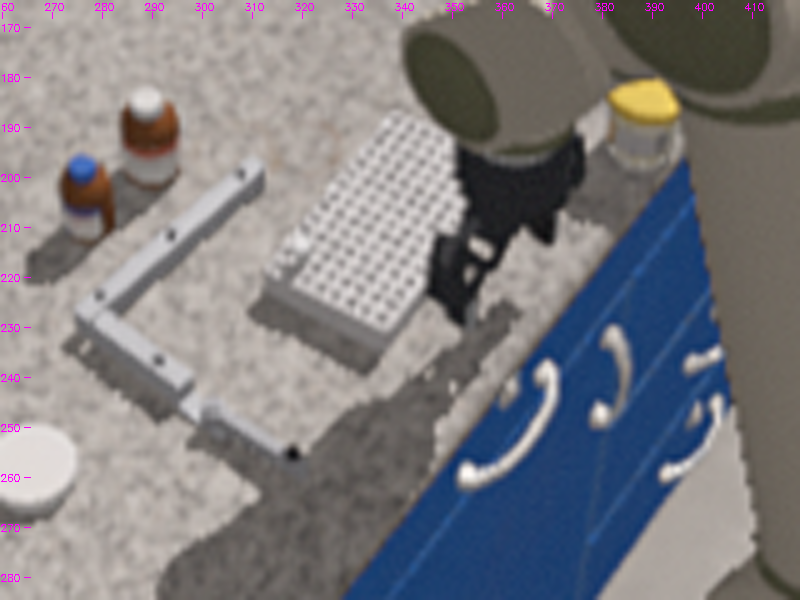

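Run:
```python
from h import *
c=capture("side");  s=ctrl.sense(); p=s["eef_pos"]; print(p,s["force"])
for y in (-22,-8):
  for z in (10,20,27,35,40): print(y,z,w2px(c,[392+.09*(35-y)*-1,y,z]).round(1))
cv2.imwrite("pics/d3.png",cv2.resize(c["image"][180:240,240:320],None,fx=8,fy=8,interpolation=cv2.INTER_CUBIC))
```

```text
[391.37694079  34.85580044  43.65565378] [0.28686869 0.05210253 0.68630537]
-22 10 [278.4 229.7]
-22 20 [278.4 226.9]
-22 27 [278.3 224.9]
-22 35 [278.3 222.6]
-22 40 [278.2 221.2]
-8 10 [277.3 227.6]
-8 20 [277.3 224.8]
-8 27 [277.2 222.8]
-8 35 [277.2 220.6]
-8 40 [277.1 219.1]
```

View pics/d3.png

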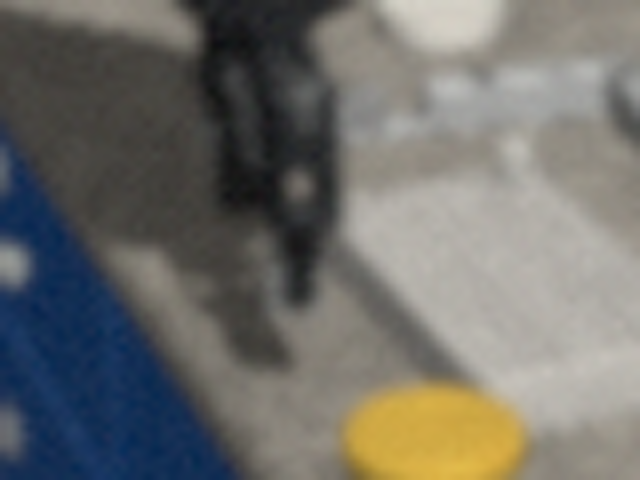

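Request:
step_arm([
  [[0,0,-0.4],0],
  [[0,0,-0.4],0],
  [[0.25,-0.02,0],0],
  [[0.25,-0.02,0],0],
  [[0,0,0],0],
])

```text
time_s: 3.0
eef_pos: [415.0, 33.3, 14.0]
ee_rot: [-0.03, 0.708, -0.031, -0.705]
force: [-0.4, 0.6, -0.5]
grip_width: 1.003
```

Run:
```python
from h import *
s=ctrl.sense(); p=s["eef_pos"]; print(p,s["force"])
c=capture("wrist"); cv2.imwrite("pics/w2.png",c["image"])
```

```text
[414.96917533  33.3158848   14.00060979] [-0.35328252  0.57706914 -0.45424572]
```

View pics/w2.png

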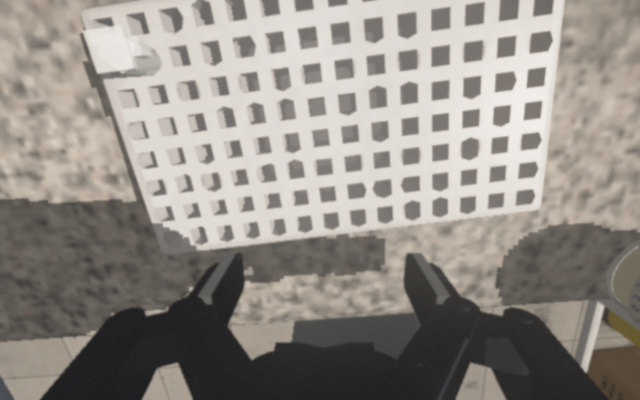

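Request:
step_arm([
  [[0.2,-0.018,0],0],
  [[0.2,-0.018,0],0],
  [[0.2,-0.018,0],0],
  [[0.2,-0.018,0],0],
  [[0.2,-0.018,0],0],
])

```text
time_s: 3.55
eef_pos: [452.8, 30.3, 12.3]
ee_rot: [0.03, -0.706, 0.03, 0.707]
force: [-2.0, -1.1, 1.6]
grip_width: 0.996
```

Run:
```python
from h import *
s=ctrl.sense(); p=s["eef_pos"]; print(p,s["force"])
c=capture("wrist"); cv2.imwrite("pics/w3.png",c["image"])
c=capture("scene"); crop(c,250,165,410,285,5,"s3.png")
```

```text
[452.81132137  30.3141931   12.25447293] [-2.00481557 -1.12499364  1.64069874]
```

View pics/w3.png

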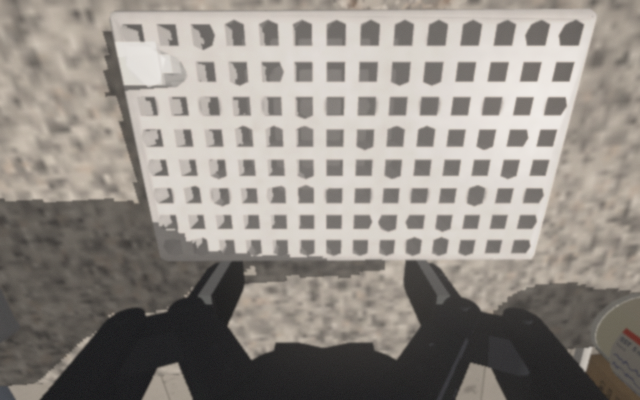

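View pics/s3.png

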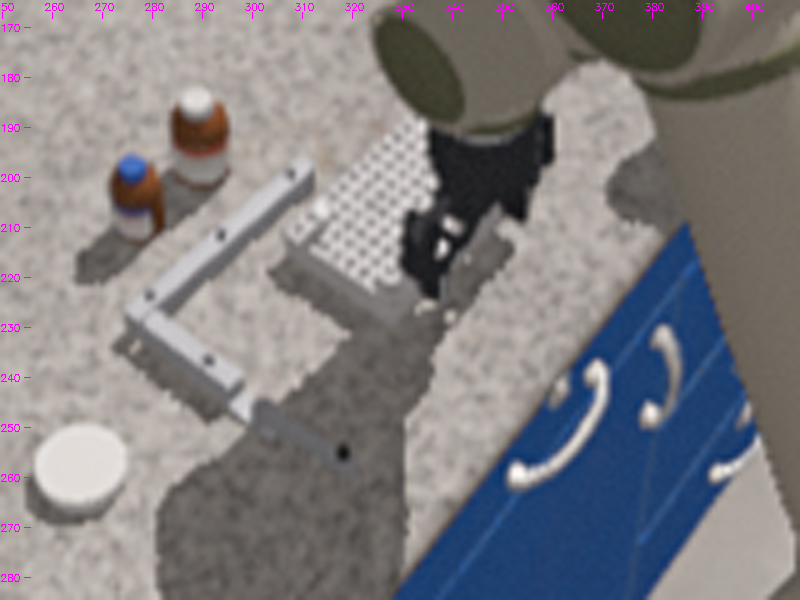

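Request:
step_arm([
  [[0.2,-0.018,0],0],
  [[0.15,-0.013,0],0],
  [[0.1,-0.009,0],0],
  [[0,0,0],0],
])

```text
time_s: 4.05
eef_pos: [470.9, 28.6, 12.3]
ee_rot: [-0.03, 0.707, -0.03, -0.706]
force: [-1.6, 0.1, 0.5]
grip_width: 0.998
```

Run:
```python
from h import *
s=ctrl.sense(); p=s["eef_pos"]; print(p,s["force"])
c=capture("wrist"); cv2.imwrite("pics/w4.png",c["image"])
c=capture("scene"); crop(c,265,175,345,235,10,"s4.png")
```

```text
[470.87919386  28.62549045  12.32535826] [-1.56374796  0.07515274  0.54394483]
```

View pics/s4.png

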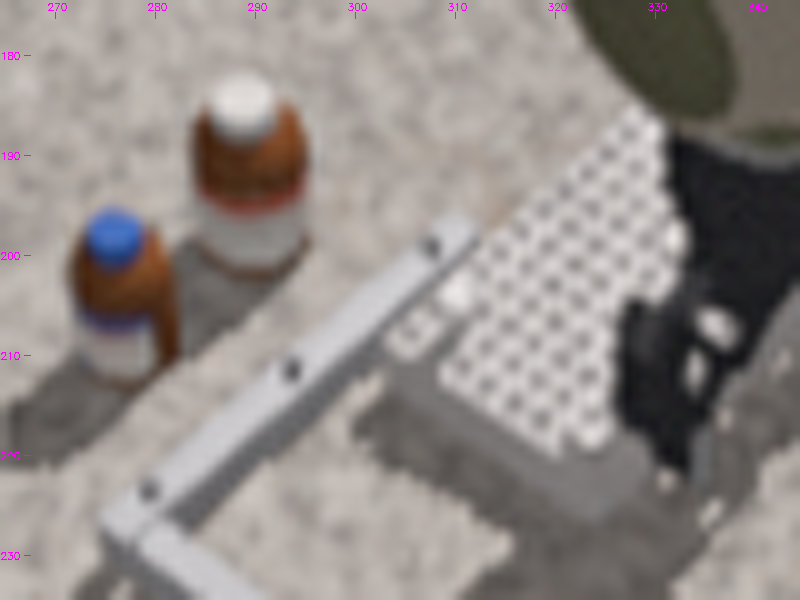

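Request:
step_arm([
  [[0.06,-0.005,0],0],
  [[0.06,-0.005,0],0],
  [[0,0,0],0],
])

```text
time_s: 4.45
eef_pos: [475.4, 28.3, 12.3]
ee_rot: [-0.03, 0.707, -0.03, -0.706]
force: [-0.9, -0.3, 0.8]
grip_width: 0.999
```

Request:
step_arm([
  [[0.06,-0.005,0],0],
  [[0,0,0],0],
])

```text
time_s: 4.65
eef_pos: [476.8, 28.3, 12.2]
ee_rot: [0.03, -0.706, 0.03, 0.707]
force: [-4.3, -0.3, 2.9]
grip_width: 1.0
```

Request:
step_arm([
  [[0.04,-0.003,0],0],
  [[0,0,0],0],
])

```text
time_s: 4.85
eef_pos: [476.9, 28.3, 12.0]
ee_rot: [0.03, -0.704, 0.03, 0.709]
force: [-11.6, -0.0, 9.2]
grip_width: 1.001
```

Run:
```python
from h import *
s=ctrl.sense(); p=s["eef_pos"]; print(p,s["force"],s["wrist_torque"])
c=capture("wrist"); cv2.imwrite("pics/w5.png",c["image"])
c=capture("scene"); crop(c,265,175,345,235,10,"s5.png")
```

```text
[476.88200744  28.34157612  11.95007574] [-11.58192061  -0.03345847   9.15200697] [-0.16036016  1.76105145 -0.08180104]
```

View pics/s5.png

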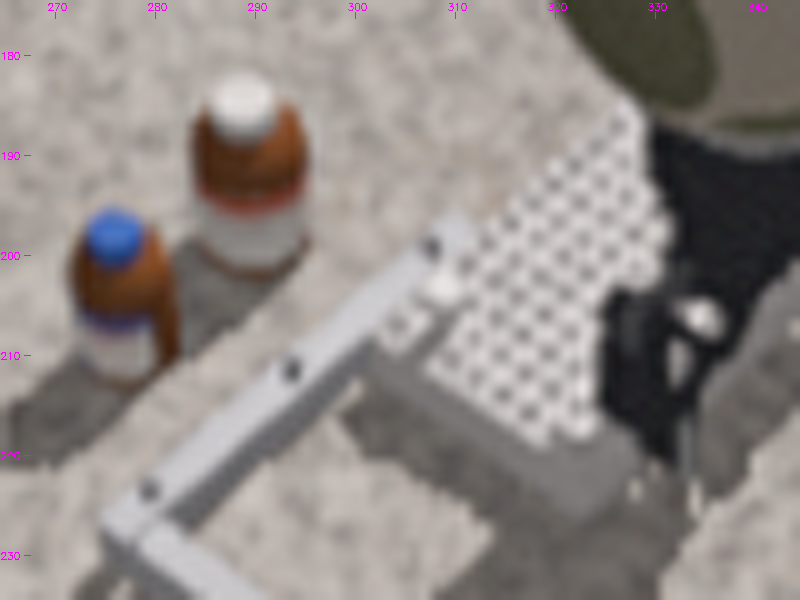

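View pics/w5.png

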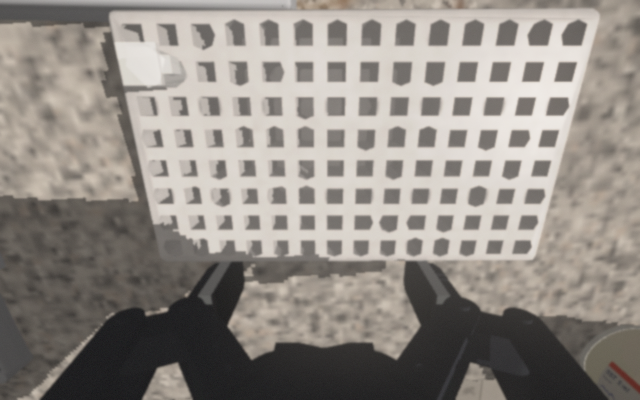

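Run:
```python
from h import *
import pickle
s=ctrl.sense(); print(s["joints"].round(2))
c=pickle.load(open("c0.pkl","rb"))
for p in((375,158),(322,138),(333,150)): print(px2w(c,*p,0).round())
```

```text
[-0.19  0.54  1.86 -0.    0.74  1.47]
[ 521. -291.    0.]
[ 765. -267.    0.]
[ 686. -234.    0.]
```

Request:
step_arm([
  [[-0.1,0,0],0],
  [[-0.6,0,0.1],0],
  [[0,0,1],0],
  [[0,0,1],0],
  [[0,0,1],0],
])

```text
time_s: 5.45
eef_pos: [451.1, 28.0, 138.0]
ee_rot: [-0.03, 0.707, -0.031, -0.706]
force: [1.3, 0.0, -0.5]
grip_width: 0.994
```

Request:
step_arm([
  [[0.18,-0.336,0],0.0455],
  [[0.18,-0.336,0],0.0455],
  [[0.18,-0.336,0],0.0455],
  [[0.18,-0.336,0],0.0455],
  [[0.18,-0.336,0],0.0455],
], gripper=-0.3)

```text
time_s: 5.95
eef_pos: [487.7, -39.8, 136.4]
ee_rot: [0.221, 0.672, 0.22, -0.671]
force: [-0.7, -0.2, -0.2]
grip_width: 0.655
```

Request:
step_arm([
  [[0.18,-0.336,0],0.0455],
  [[0.18,-0.336,0],0.0455],
  [[0.18,-0.336,0],0.0455],
  [[0.18,-0.336,0],0.0455],
  [[0.18,-0.336,0],0.0455],
])

```text
time_s: 6.45
eef_pos: [523.6, -107.1, 136.4]
ee_rot: [0.442, 0.552, 0.441, -0.552]
force: [-0.2, -0.8, 0.5]
grip_width: 0.648
```

Request:
step_arm([
  [[0.18,-0.336,0],0.045],
  [[0,0,0],0],
  [[0,0,0],0],
])

```text
time_s: 6.75
eef_pos: [530.1, -119.5, 136.2]
ee_rot: [0.477, 0.522, 0.477, -0.522]
force: [-0.1, 0.5, -0.1]
grip_width: 0.65
```

Run:
```python
from h import *
import pickle
s=ctrl.sense();q=s["ee_rot"]; M=R.from_quat([q[1],q[2],q[3],q[0]]).as_matrix(); print(np.degrees(np.arctan2(M[1,1],M[0,1])),s["eef_pos"],s["joints"].round(2),s["grip_width"])
c=capture("wrist"); cv2.imwrite("pics/w6.png",c["image"])
c=capture("scene"); crop(c,250,165,410,285,5,"s6.png"); pickle.dump(c,open("c6.pkl","wb"))
```

```text
-5.174600092755338 [ 530.13006877 -119.54165726  136.17105813] [-0.44  0.46  1.58  0.    1.1  -0.35] 0.6498803261603217
```

View pics/w6.png

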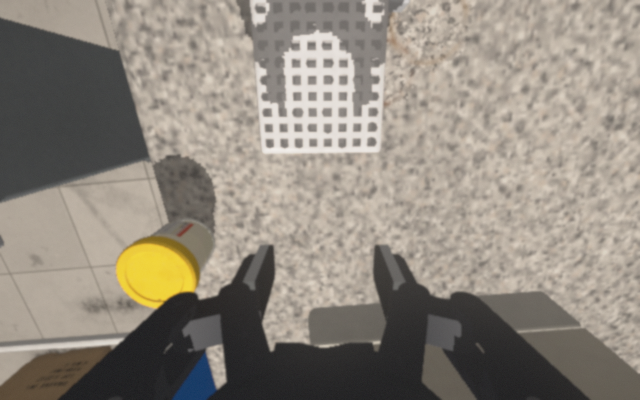

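View pics/s6.png

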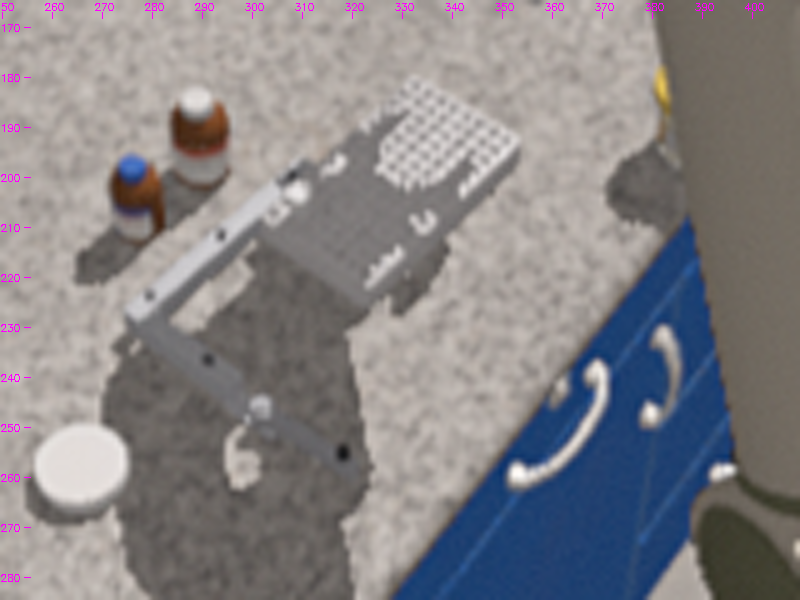

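Request:
step_arm([
  [[0,0,-1],0],
  [[0,0,-1],0],
  [[0,0,-1],0],
  [[0.01,0.2,0],0],
  [[0,0,0],0],
])

```text
time_s: 7.35
eef_pos: [530.8, -110.6, 17.2]
ee_rot: [0.478, 0.521, 0.478, -0.521]
force: [0.3, -0.2, -0.4]
grip_width: 0.648
```

Run:
```python
from h import *
s=ctrl.sense(); p=s["eef_pos"]; print(p,s["force"])
c=capture("wrist"); cv2.imwrite("pics/w7.png",c["image"])
```

```text
[ 530.84865577 -110.59435108   17.19732661] [ 0.25085679 -0.18451405 -0.38510326]
```

View pics/w7.png

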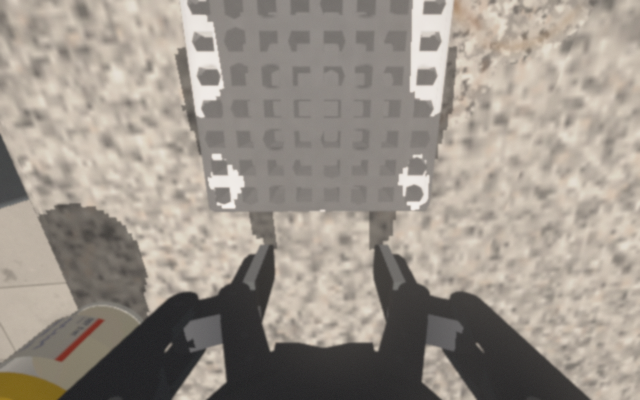

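Request:
step_arm([
  [[0.018,0.2,0],0],
  [[0.018,0.2,0],0],
  [[0.018,0.2,0],0],
  [[0.018,0.2,0],0],
  [[0.018,0.2,0],0],
])

```text
time_s: 7.9
eef_pos: [534.6, -71.2, 16.7]
ee_rot: [0.478, 0.521, 0.478, -0.521]
force: [0.2, -1.9, 0.8]
grip_width: 0.652
```

Request:
step_arm([
  [[0.018,0.2,0],0],
  [[0.018,0.2,0],0],
  [[0.018,0.2,0],0],
  [[0.018,0.2,0],0],
  [[0,0,0],0],
])

```text
time_s: 8.4
eef_pos: [537.0, -38.6, 16.1]
ee_rot: [0.478, 0.521, 0.478, -0.521]
force: [0.1, 0.1, -0.2]
grip_width: 0.651
```

Run:
```python
from h import *
s=ctrl.sense(); p=s["eef_pos"]; print(p,s["force"])
c=capture("wrist"); cv2.imwrite("pics/w8.png",c["image"])
c=capture("scene"); crop(c,250,165,410,285,5,"s8.png")
```

```text
[537.02326154 -38.62279349  16.14472247] [ 0.06571407  0.05899081 -0.16183814]
```

View pics/s8.png

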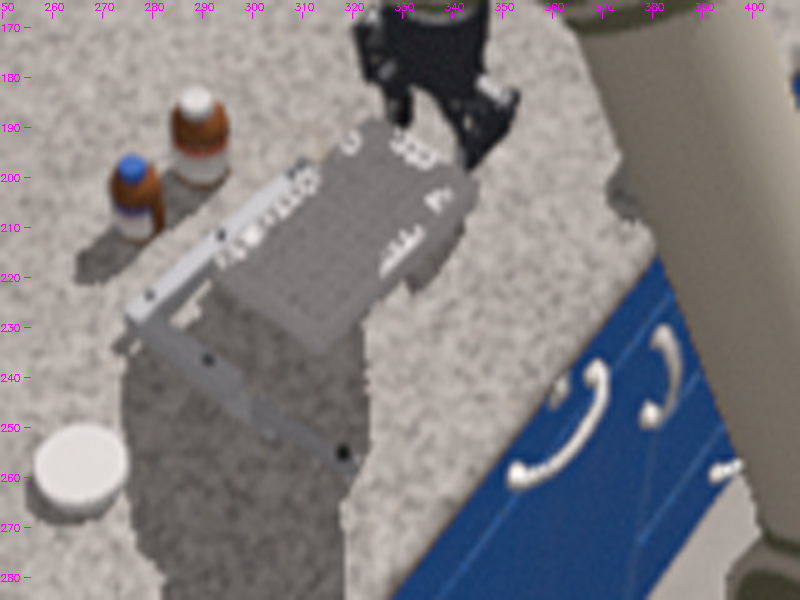

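View pics/w8.png

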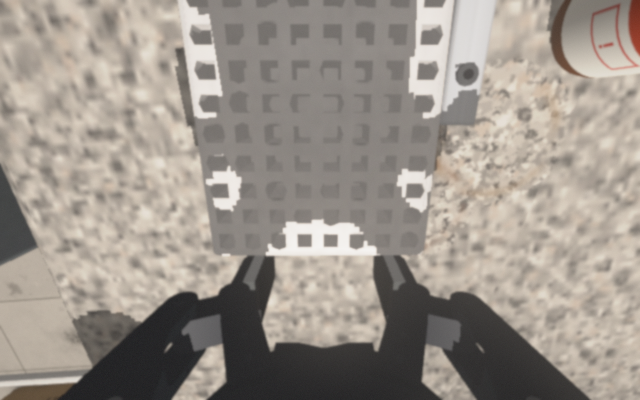

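Request:
step_arm([
  [[0.018,0.2,0],0],
  [[0.018,0.2,0],0],
  [[0.018,0.2,0],0],
  [[0.018,0.2,0],0],
  [[0.018,0.2,0],0],
])

```text
time_s: 9.0
eef_pos: [540.7, 1.0, 16.3]
ee_rot: [-0.478, -0.521, -0.478, 0.521]
force: [0.1, -1.1, -0.1]
grip_width: 0.653
```

Request:
step_arm([
  [[0.012,0.13,0],0],
  [[0.009,0.1,0],0],
  [[0,0,0],0],
])

```text
time_s: 9.3
eef_pos: [541.6, 9.9, 16.3]
ee_rot: [0.478, 0.521, 0.478, -0.521]
force: [-0.2, 0.0, -0.3]
grip_width: 0.652
```

Run:
```python
from h import *
s=ctrl.sense(); p=s["eef_pos"]; print(p,s["force"])
c=capture("wrist"); cv2.imwrite("pics/w9.png",c["image"])
c=capture("scene"); crop(c,265,195,345,255,10,"s9.png")
```

```text
[541.59699579   9.91762214  16.32307815] [-0.21394415  0.02815533 -0.25410519]
```

View pics/s9.png

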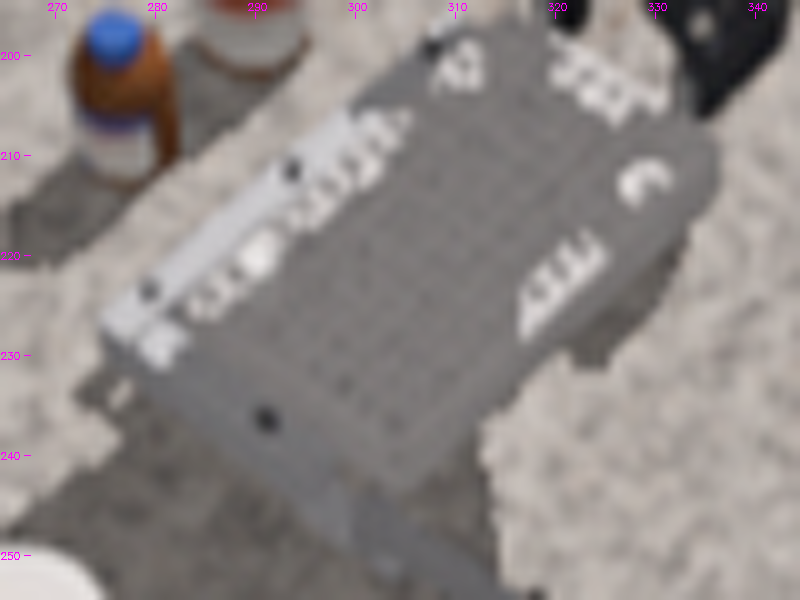

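View pics/w9.png

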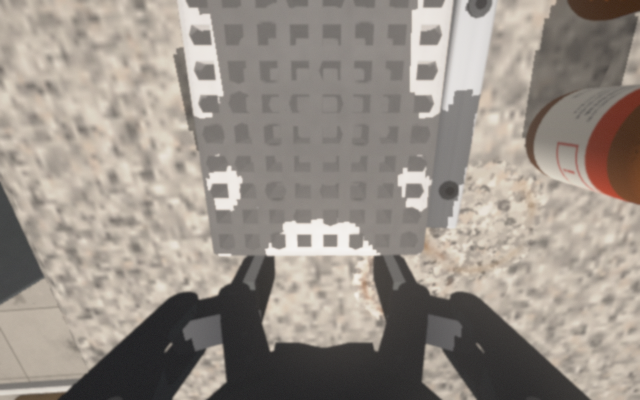

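Request:
step_arm([
  [[0.004,0.05,0],0],
  [[0.004,0.05,0],0],
  [[0,0,0],0],
])

```text
time_s: 9.7
eef_pos: [541.9, 13.5, 16.3]
ee_rot: [0.478, 0.521, 0.478, -0.521]
force: [0.1, -0.7, -0.3]
grip_width: 0.648
```

Request:
step_arm([
  [[0.004,0.05,0],0],
  [[0,0,0],0],
])

```text
time_s: 9.9
eef_pos: [542.1, 15.5, 16.3]
ee_rot: [0.478, 0.521, 0.478, -0.521]
force: [-0.7, 0.3, -0.3]
grip_width: 0.649
```

Request:
step_arm([
  [[0.004,0.05,0],0],
  [[0,0,0],0],
])

```text
time_s: 10.1
eef_pos: [542.0, 16.0, 16.3]
ee_rot: [-0.478, -0.52, -0.478, 0.522]
force: [-3.8, -10.3, 1.4]
grip_width: 0.645
```

Request:
step_arm([
  [[0.002,0.03,0],0],
  [[0,0,0],0],
])

```text
time_s: 10.3
eef_pos: [542.0, 16.1, 16.3]
ee_rot: [-0.479, -0.52, -0.477, 0.522]
force: [-5.2, -18.4, 2.1]
grip_width: 0.648
```

Force rose to 18 N at y = 16, so the block has met the end stop. I'll back off, lift, and look.

Request:
step_arm([
  [[0,-0.1,0],0],
  [[0,-0.6,0],0],
  [[0,0,1],0],
  [[0,0,1],0],
  [[0,0,1],0],
], gripper=-1)

```text
time_s: 10.8
eef_pos: [542.0, -9.3, 137.7]
ee_rot: [-0.478, -0.521, -0.478, 0.521]
force: [0.8, 0.6, -0.4]
grip_width: 1.001
```

Run:
```python
from h import *
s=ctrl.sense(); p=s["eef_pos"]; print(p,s["force"])
c=capture("wrist"); cv2.imwrite("pics/w10.png",c["image"])
c=capture("scene"); crop(c,265,185,345,245,10,"s10.png"); crop(c,265,195,345,255,10,"s10b.png")
c=capture("side"); crop(c,270,165,350,225,10,"d10.png")
```

```text
[542.01885818  -9.30785379 137.69598295] [ 0.82784882  0.63811517 -0.4024393 ]
```

View pics/s10.png

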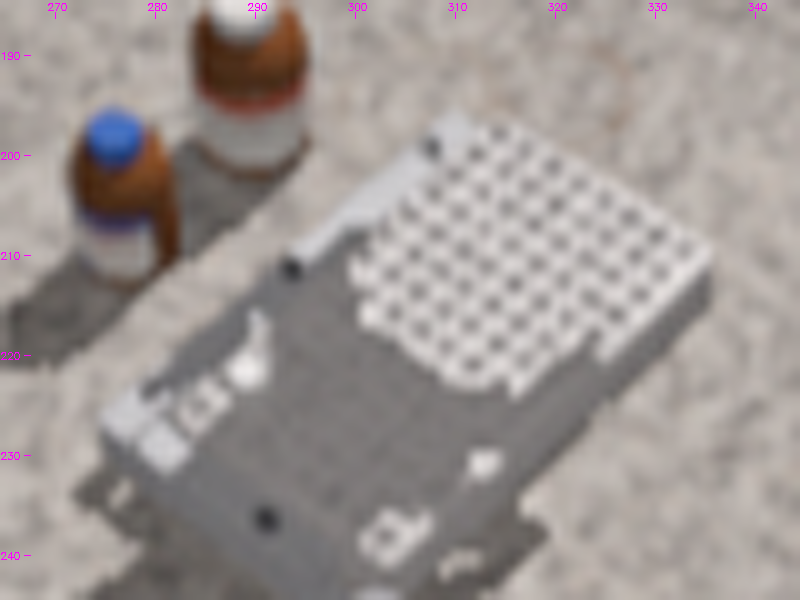

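View pics/w10.png

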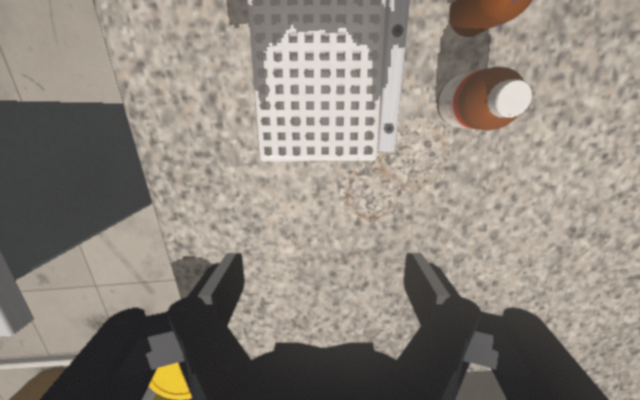

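View pics/d10.png

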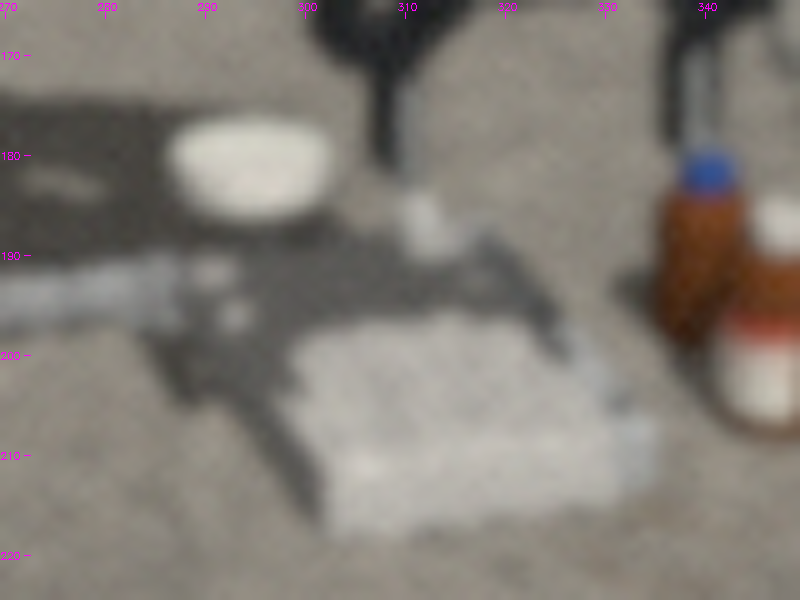

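Request:
step_arm([
  [[-0.205,0.27,0],-0.0455],
  [[-0.205,0.27,0],-0.0455],
  [[-0.205,0.27,0],-0.0455],
  [[-0.205,0.27,0],-0.0455],
  [[-0.205,0.27,0],-0.0455],
])

```text
time_s: 11.45
eef_pos: [500.2, 45.3, 134.8]
ee_rot: [-0.263, -0.655, -0.264, 0.657]
force: [0.8, -0.6, 0.2]
grip_width: 0.995
```

Request:
step_arm([
  [[-0.205,0.27,0],-0.0455],
  [[-0.205,0.27,0],-0.0455],
  [[-0.205,0.27,0],-0.0455],
  [[-0.205,0.27,0],-0.0455],
  [[-0.205,0.27,0],-0.0455],
])

```text
time_s: 11.95
eef_pos: [459.2, 99.2, 134.9]
ee_rot: [-0.017, -0.706, -0.018, 0.708]
force: [0.2, 0.4, 0.2]
grip_width: 0.999
```

Request:
step_arm([
  [[-0.205,0.27,0],-0.045],
  [[0,0,0],0],
  [[0,0,0],0],
])

```text
time_s: 12.25
eef_pos: [452.0, 109.3, 135.6]
ee_rot: [0.029, -0.706, 0.029, 0.707]
force: [-0.2, 0.2, 0.8]
grip_width: 1.001
```

Run:
```python
from h import *
s=ctrl.sense();q=s["ee_rot"]; M=R.from_quat([q[1],q[2],q[3],q[0]]).as_matrix(); print(np.degrees(np.arctan2(M[1,1],M[0,1])),s["eef_pos"])
c=capture("wrist"); cv2.imwrite("pics/w11.png",c["image"])
```

```text
-94.68244782996835 [451.95051958 109.2925385  135.57822769]
```

View pics/w11.png

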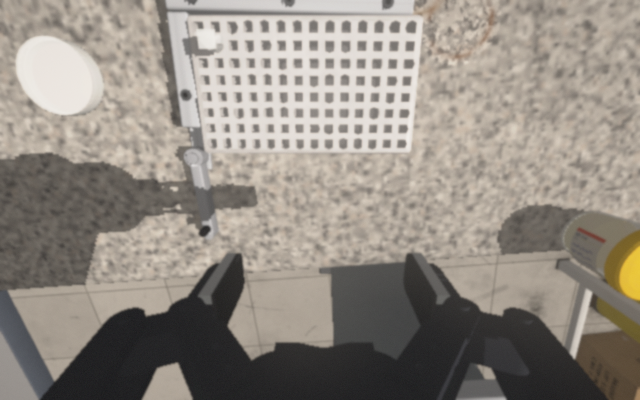

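Request:
step_arm([
  [[0,0,-1],0],
  [[0,0,-1],0],
  [[0,0,-1],0],
  [[0,0,-0.05],0],
  [[0,0,0],0],
])

```text
time_s: 12.8
eef_pos: [452.4, 109.1, 14.6]
ee_rot: [0.03, -0.706, 0.03, 0.707]
force: [1.4, -0.3, 0.7]
grip_width: 1.001
```

Request:
step_arm([
  [[0.2,-0.018,0],0],
  [[0.2,-0.018,0],0],
  [[0.2,-0.018,0],0],
  [[0.1,-0.009,0],0],
  [[0,0,0],0],
])

```text
time_s: 13.3
eef_pos: [480.8, 106.8, 14.6]
ee_rot: [-0.03, 0.707, -0.03, -0.706]
force: [-0.8, -0.7, -0.0]
grip_width: 1.003
```

Request:
step_arm([
  [[0.05,-0.004,0],0],
  [[0,0,0],0],
])

```text
time_s: 13.5
eef_pos: [482.1, 106.7, 14.3]
ee_rot: [0.03, -0.706, 0.03, 0.706]
force: [-0.8, 0.0, -0.3]
grip_width: 1.002
```

Request:
step_arm([
  [[0.05,-0.004,0],0],
  [[0,0,0],0],
])

```text
time_s: 13.7
eef_pos: [483.6, 106.7, 14.2]
ee_rot: [0.031, -0.706, 0.03, 0.707]
force: [-2.3, 1.0, 2.5]
grip_width: 1.003
```

Request:
step_arm([
  [[0.05,-0.004,0],0],
  [[0,0,0],0],
])

```text
time_s: 13.9
eef_pos: [483.8, 106.7, 13.9]
ee_rot: [0.031, -0.704, 0.031, 0.709]
force: [-12.4, 0.3, 7.5]
grip_width: 1.003
```

Request:
step_arm([
  [[0.02,-0.002,0],0],
  [[0,0,0],0],
])

```text
time_s: 14.1
eef_pos: [483.8, 106.7, 13.9]
ee_rot: [0.03, -0.704, 0.03, 0.709]
force: [-16.5, 1.2, 11.7]
grip_width: 0.999
```

Run:
```python
from h import *
s=ctrl.sense(); p=s["eef_pos"]; print(p,s["force"],s["wrist_torque"])
c=capture("wrist"); cv2.imwrite("pics/w12.png",c["image"])
```

```text
[483.76076766 106.68722881  13.89938881] [-16.50369092   1.15110171  11.68672895] [-0.10409539  2.27080678 -0.33452821]
```

View pics/w12.png

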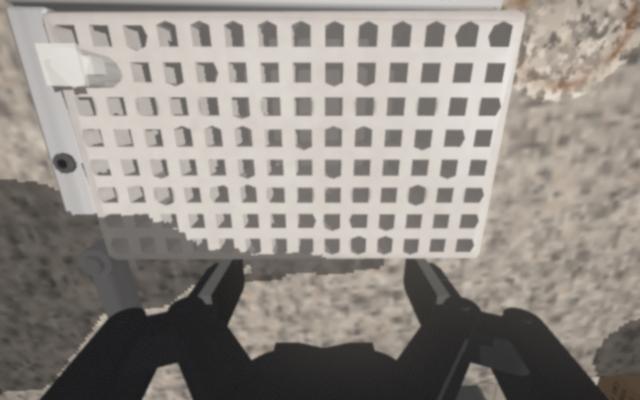

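Both rail contacts fit a bracket angle of −0.088 rad, so the block is flush. Now I'll back off, lift, shut the gripper and go to the left of the retaining arm.

Request:
step_arm([
  [[-0.1,0,0],0],
  [[-0.5,0.04,0],0],
  [[0,0,0.9],0],
  [[0,0,0.9],0],
  [[0,0,0.9],0],
])

```text
time_s: 14.65
eef_pos: [462.9, 107.8, 123.7]
ee_rot: [-0.03, 0.707, -0.03, -0.706]
force: [0.9, -0.1, -0.2]
grip_width: 0.997
```

Request:
step_arm([
  [[-0.1,0.98,0],0],
  [[-0.1,0.98,0],0],
  [[-0.2,0.98,0],0],
  [[-0.2,0.98,0],0],
  [[0,0,0],0],
], gripper=1)

```text
time_s: 15.15
eef_pos: [437.9, 268.2, 122.4]
ee_rot: [-0.029, 0.707, -0.028, -0.706]
force: [-0.1, 0.0, -0.3]
grip_width: 0.142
```

Request:
step_arm([
  [[0,0,0],0],
  [[0,0,0],0],
  [[0,0,0],0],
])

```text
time_s: 15.45
eef_pos: [439.4, 263.7, 122.3]
ee_rot: [-0.031, 0.706, -0.031, -0.706]
force: [0.0, -0.5, 0.8]
grip_width: 0.001
```

Run:
```python
from h import *
import pickle
s=ctrl.sense(); p=s["eef_pos"]; print(p,s["force"],s["grip_width"])
c=capture("wrist"); cv2.imwrite("pics/w13.png",c["image"]);pickle.dump(c,open("c13.pkl","wb"))
c=capture("scene"); crop(c,250,185,370,275,6,"s13.png");pickle.dump(c,open("s13.pkl","wb"))
print(px2w(c,265,257,16))
B=bracket((606.5,200.5),-.088); print([w2px(c,B(*q)).round(1) for q in((0,0,29),(-104,0,29),(-104,-178,29),(0,-178,29))])
```

```text
[439.35108085 263.74981995 122.33883689] [ 1.56295182e-04 -5.03708564e-01  8.26956225e-01] 0.0008889343613770614
[576.69731695 326.13469959  16.        ]
[array([281.3, 225.3]), array([303.8, 241.3]), array([337.2, 209.3]), array([315., 195.])]
```

View pics/w13.png

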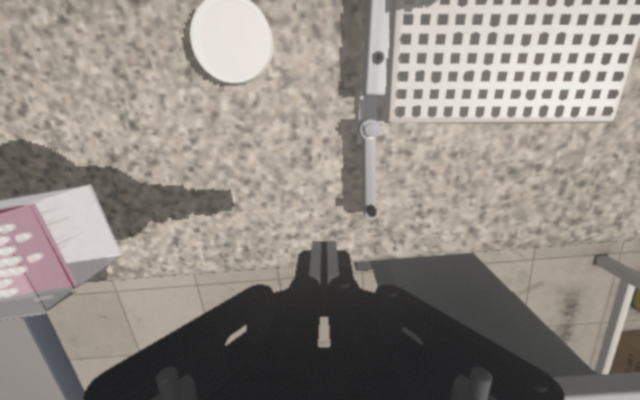

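View pics/s13.png

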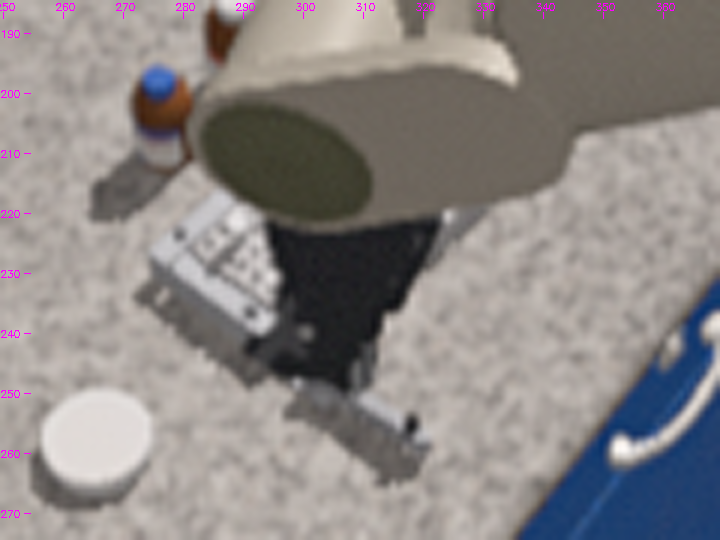

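Request:
step_arm([
  [[0,0,-0.9],0],
  [[0,0,-0.9],0],
  [[0,0,-0.75],0],
  [[0,0,0],0],
])

```text
time_s: 15.95
eef_pos: [437.1, 263.5, 17.4]
ee_rot: [0.03, -0.704, 0.032, 0.709]
force: [-0.5, -0.4, 0.3]
grip_width: 0.0
```

Run:
```python
from h import *
s=ctrl.sense(); p=s["eef_pos"]; print(p,s["force"])
c=capture("wrist"); cv2.imwrite("pics/w14.png",c["image"])
Ra=R.from_euler("z",-.088).as_matrix()[:2,:2]; P=np.array([496,220.3]); prev=p[:2]
for th in np.arange(-.1,1.6,.15):
    q=P+Ra@(60*np.array([-np.cos(th),-np.sin(th)])+16*np.array([-np.sin(th),np.cos(th)])); print(round(th,2),q.round(1),((q-prev)/40).round(3)); prev=q
```

```text
[437.11263668 263.54253142  17.35408697] [-0.5068181  -0.36823886  0.25164453]
-0.1 [440.  247.2] [ 0.073 -0.408]
0.05 [436.7 238.6] [-0.085 -0.217]
0.2 [434.6 229.5] [-0.052 -0.227]
0.35 [433.9 220.2] [-0.017 -0.232]
0.5 [434.6 210.9] [ 0.018 -0.232]
0.65 [436.7 201.9] [ 0.052 -0.227]
0.8 [440.1 193.2] [ 0.086 -0.216]
0.95 [444.8 185.2] [ 0.117 -0.201]
1.1 [450.6 177.9] [ 0.146 -0.181]
1.25 [457.5 171.6] [ 0.171 -0.158]
1.4 [465.2 166.4] [ 0.193 -0.13 ]
1.55 [473.6 162.4] [ 0.21 -0.1 ]
```

View pics/w14.png

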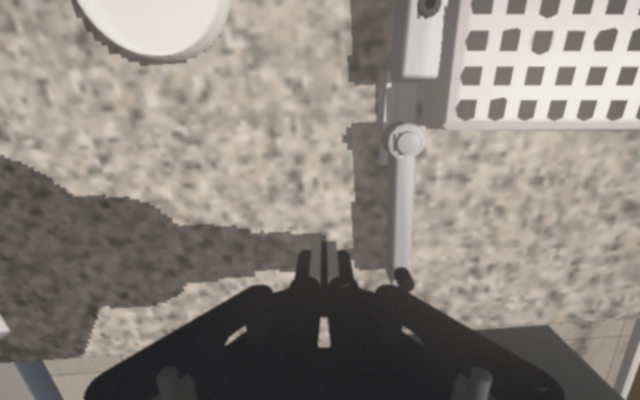

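Request:
step_arm([
  [[0.04,-0.25,0],0],
  [[0.03,-0.16,0],0],
  [[-0.085,-0.217,0],0],
  [[-0.052,-0.227,0],0],
  [[-0.017,-0.232,0],0],
])

```text
time_s: 16.5
eef_pos: [435.4, 220.5, 20.7]
ee_rot: [-0.031, 0.707, -0.03, -0.706]
force: [0.4, -0.1, -0.7]
grip_width: 0.002
```

Run:
```python
from h import *
s=ctrl.sense(); p=s["eef_pos"]; print(p,s["force"])
c=capture("wrist"); cv2.imwrite("pics/w15.png",c["image"])
```

```text
[435.35945597 220.4661249   20.70703388] [ 0.44335924 -0.07032356 -0.72701088]
```

View pics/w15.png

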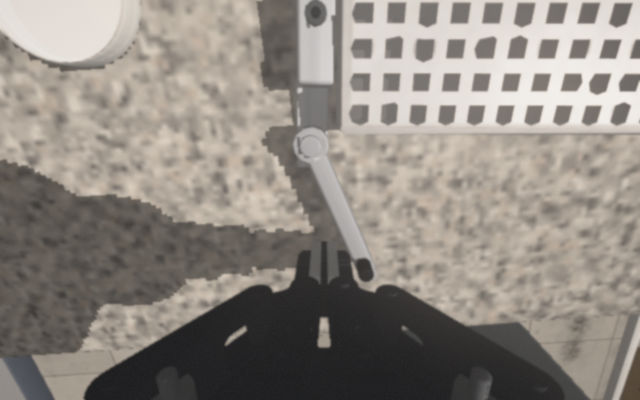

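Request:
step_arm([
  [[0.05,-0.232,0],0],
  [[0.09,-0.227,0],0],
  [[0.11,-0.216,0],0],
  [[0.117,-0.201,0],0],
  [[0.146,-0.181,0],0],
])

```text
time_s: 17.05
eef_pos: [456.4, 178.2, 20.2]
ee_rot: [0.03, -0.706, 0.031, 0.707]
force: [0.6, 1.3, -0.5]
grip_width: -0.001
```

Run:
```python
from h import *
s=ctrl.sense(); p=s["eef_pos"]; print(p,s["force"])
c=capture("wrist"); cv2.imwrite("pics/w16.png",c["image"])
```

```text
[456.44253292 178.23194354  20.20898699] [ 0.61998718  1.2729507  -0.51196381]
```

View pics/w16.png

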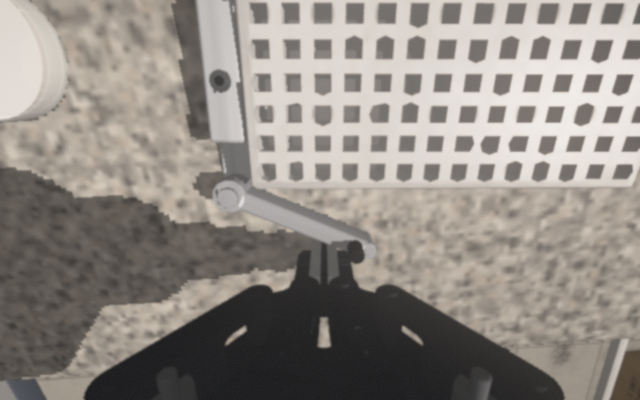

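Request:
step_arm([
  [[0.15,-0.12,0],0],
  [[0.15,-0.1,0],0],
  [[0.1,-0.05,0],0],
  [[0,0,0],0],
])

```text
time_s: 17.5
eef_pos: [472.6, 168.0, 20.3]
ee_rot: [-0.031, 0.707, -0.031, -0.706]
force: [0.5, -0.3, 0.7]
grip_width: 0.002
```

Request:
step_arm([
  [[0.05,0,0],0],
  [[0,0,0],0],
])

```text
time_s: 17.7
eef_pos: [474.1, 168.3, 20.3]
ee_rot: [-0.03, 0.706, -0.03, -0.706]
force: [-0.0, -0.6, 0.2]
grip_width: 0.002
```

Request:
step_arm([
  [[0.05,0,0],0],
  [[0,0,0],0],
])

```text
time_s: 17.9
eef_pos: [476.2, 168.3, 20.3]
ee_rot: [-0.03, 0.706, -0.03, -0.706]
force: [-0.9, 0.1, 0.3]
grip_width: 0.0
```

Request:
step_arm([
  [[0.05,0,0],0],
  [[0,0,0],0],
])

```text
time_s: 18.1
eef_pos: [478.0, 168.2, 20.2]
ee_rot: [0.03, -0.706, 0.03, 0.707]
force: [-0.7, -0.4, -0.0]
grip_width: 0.001
```

Run:
```python
from h import *
s=ctrl.sense(); p=s["eef_pos"]; print(p,s["force"])
c=capture("wrist"); cv2.imwrite("pics/w17.png",c["image"])
```

```text
[478.0408254  168.22263435  20.24974571] [-0.7426675  -0.37044556 -0.02682227]
```

View pics/w17.png

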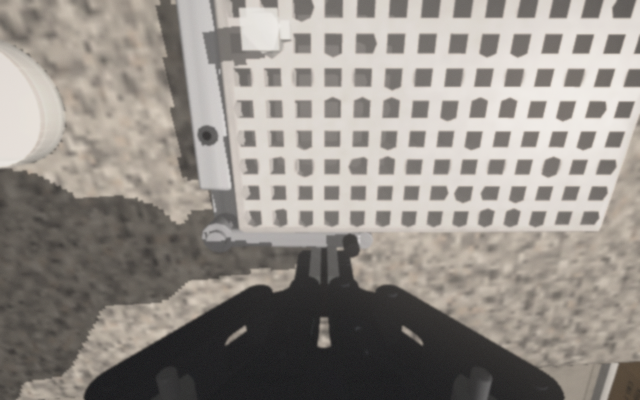

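Request:
step_arm([
  [[0.05,0,0],0],
  [[0,0,0],0],
])

```text
time_s: 18.35
eef_pos: [478.4, 168.2, 20.0]
ee_rot: [0.03, -0.705, 0.031, 0.708]
force: [-9.3, -0.4, 7.1]
grip_width: 0.001
```

Request:
step_arm([
  [[0.04,0,0],0],
  [[0,0,0],0],
])

```text
time_s: 18.55
eef_pos: [478.6, 168.2, 19.9]
ee_rot: [0.03, -0.704, 0.031, 0.709]
force: [-14.8, -0.8, 10.1]
grip_width: 0.001
```

The force jumped to 15 N at x = 478, so the arm is on its stop. I'll retract and check everything.

Request:
step_arm([
  [[-0.1,0,0],0],
  [[-0.5,0,0],0],
  [[0,0,0.9],0],
  [[0,0,0.9],0],
  [[0,0,0.9],0],
])

```text
time_s: 19.05
eef_pos: [457.7, 168.2, 129.8]
ee_rot: [-0.03, 0.707, -0.03, -0.706]
force: [0.2, -0.0, 0.2]
grip_width: 0.002
```

Run:
```python
from h import *
import pickle
s=ctrl.sense(); p=s["eef_pos"]; print(p,s["force"])
c=capture("wrist"); crop(c,160,0,480,240,2.5,"w18.png"); pickle.dump(c,open("c18.pkl","wb"))
```

```text
[457.7047275  168.18881118 129.78081583] [ 0.18576637 -0.00876201  0.15345813]
```

View pics/w18.png

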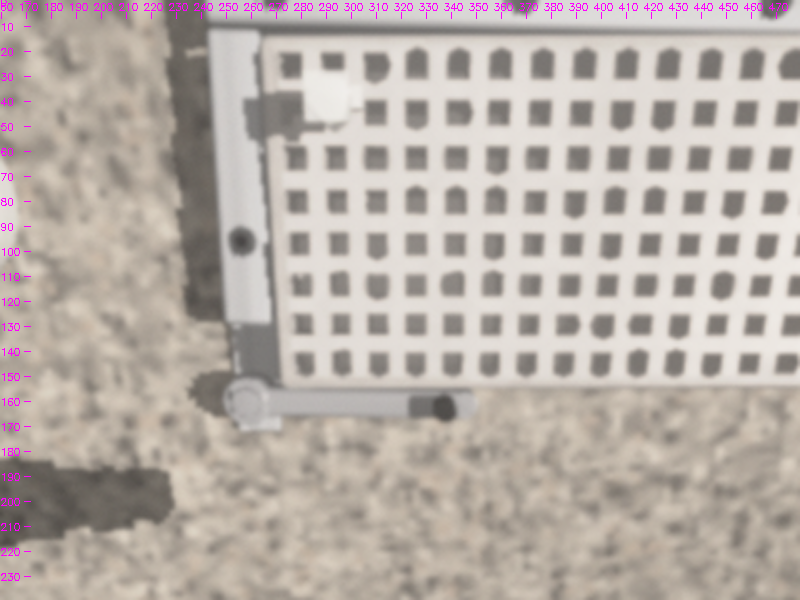

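Run:
```python
from h import *
import pickle
c=pickle.load(open("c18.pkl","rb"))
crop(c,235,0,315,80,9,"w18a.png"); crop(c,235,80,315,170,8.5,"w18b.png")
```

```text
(no output)
```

View pics/w18a.png

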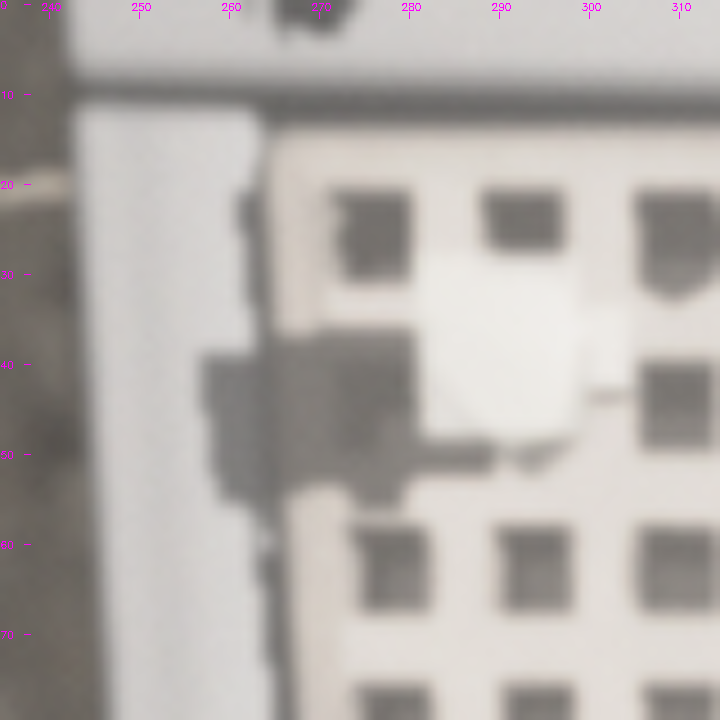

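View pics/w18b.png

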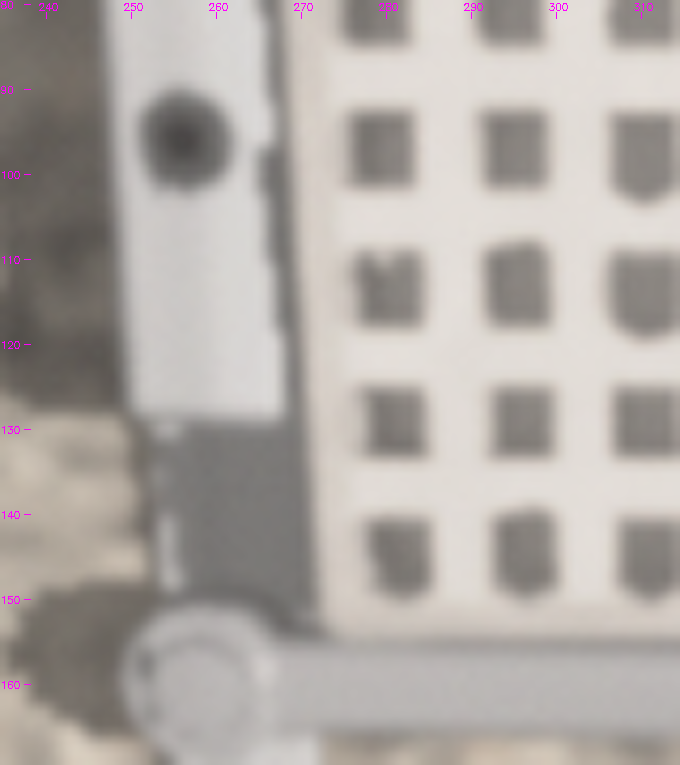

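```bash
python3 - <<'E'
from h import *
import pickle
c=pickle.load(open("c18.pkl","rb"));Ra=R.from_euler("z",-.088).as_matrix()[:2,:2]
f=lambda u,v,z:(Ra.T@px2w(c,u,v,z)[:2]).round(1)
print("stop",f(263.3,20,24),f(268,127,24)," block side",f(264.8,20,29),f(270.8,127,29))
print("rail edge",f(290,8.3,24),f(314,8.5,24),"block back",f(290,13.6,29),f(314,13.4,29), "front L/R",f(272.7,154,29))
print("rail edge at 0",f(290,10,0)); print(c["origin"])
E
python3 - <<'E'
from h import *
import pickle
c=pickle.load(open("c18.pkl","rb"))
crop(c,280,0,520,60,3.3,"w18c.png")
E
```

```text
stop [583.8 253.4] [507.  254.6]  block side [582.5 251.4] [507.3 251.3]
rail edge [591.3 233.4] [591.2 215.8] block back [586.6 233. ] [586.8 215.7] front L/R [485.5 251. ]
rail edge at 0 [597.1 235.9]
[538.7171474  162.08048177 262.12816455]
```

View pics/w18c.png

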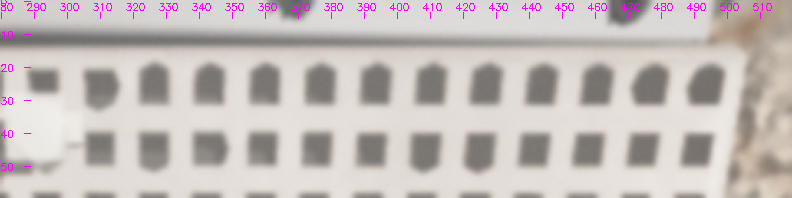

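Run:
```python
from h import *
import pickle
c=pickle.load(open("c18.pkl","rb"));Ra=R.from_euler("z",-.088).as_matrix()[:2,:2]
f=lambda u,v,z:(Ra.T@px2w(c,u,v,z)[:2]).round(1)
crop(c,260,140,360,175,8,"w18d.png")
print("arm inner/outer",f(300,155,22),f(300,166,22),"pivot",f(258.5,160,24))
```

```text
arm inner/outer [483.6 228.8] [474.  229.1] pivot [479.5 264.4]
```

View pics/w18d.png

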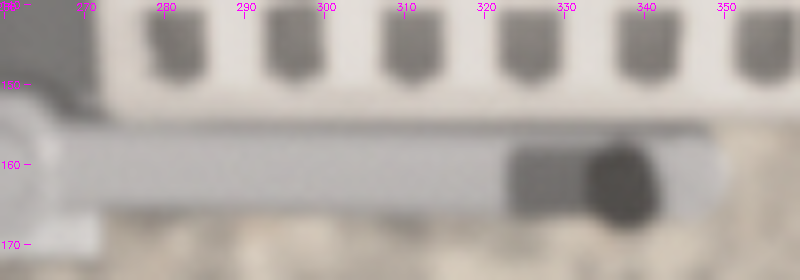

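Run:
```python
from h import *
import pickle
c=pickle.load(open("c18.pkl","rb"));g=cv2.cvtColor(c["image"],cv2.COLOR_BGR2GRAY).astype(int)
for u in (275,320,360,400,440,480): print(u,g[4:20,u-2:u+3].mean(1).round().astype(int))
print("front"); 
for u in (290,300,312): print(u,g[148:172,u-1:u+2].mean(1).round().astype(int))
```

```text
275 [202 200 195 183 165 141 118 107 108 127 161 191 205 210 212 208]
320 [213 211 210 202 189 168 143 122 116 135 173 200 212 216 219 220]
360 [210 215 216 214 207 190 167 141 126 141 175 200 209 212 203 173]
400 [219 219 219 219 216 209 189 165 142 148 179 202 209 210 212 213]
440 [219 219 219 220 219 216 205 185 163 162 187 207 214 215 214 207]
480 [216 216 217 217 218 216 213 199 182 179 193 206 214 214 204 184]
front
290 [218 217 215 209 203 196 183 164 164 177 183 184 184 184 183 182 179 169
 164 170 177 183 189 195]
300 [173 188 201 203 202 199 185 164 164 176 183 185 183 183 182 182 178 171
 170 182 193 196 194 191]
312 [127 142 171 193 202 201 186 162 160 174 182 185 184 182 182 181 180 171
 159 149 147 153 163 173]
```

Run:
```python
from h import *
import pickle
for n,us in(("w12",(90,150,200,250,300,350,400,450,490)),("w11",(230,260,290,320,350,380,405)),("w5",(120,160,200,240,280))):
    g=cv2.cvtColor(cv2.imread(f"pics/{n}.png"),cv2.COLOR_BGR2GRAY).astype(int); print(n)
    for u in us: print(u,g[0:20,u-2:u+3].mean(1).round().astype(int))
im=cv2.imread("pics/w12.png"); cv2.imwrite("pics/w12c.png",cv2.resize(im[0:50,20:540],(780,300),interpolation=cv2.INTER_CUBIC))
c=pickle.load(open("c18.pkl","rb")); cv2.imwrite("pics/w18e.png",cv2.resize(c["image"][0:50,240:540],(780,390),interpolation=cv2.INTER_CUBIC))
```

```text
w12
90 [147 138 123 106  91  83  81  82  82  83  95 121 150 173 184 188 191 192
 194 194]
150 [163 155 144 129 113  97  89  85  86  88 102 129 160 181 190 193 195 197
 200 202]
200 [177 170 160 148 134 118 103  94  92  95 108 137 166 185 193 196 197 198
 200 198]
250 [193 186 177 165 154 139 124 110 101 100 113 142 171 187 193 195 196 197
 199 201]
300 [204 199 191 181 169 157 144 128 115 109 122 150 176 188 192 194 194 192
 194 195]
350 [206 204 201 193 182 171 159 146 131 121 131 158 180 190 195 198 199 199
 196 199]
400 [207 206 205 200 193 182 170 159 146 136 144 170 187 193 197 199 201 202
 199 196]
450 [203 205 204 203 199 191 180 170 159 151 156 174 186 191 194 197 199 201
 200 197]
490 [204 204 203 203 200 194 185 176 167 160 165 178 187 190 193 195 199 201
 202 199]
w11
230 [205 206 205 205 205 204 203 199 188 169 146 121 108 109 131 169 196 210
 216 217]
260 [208 209 209 210 210 209 208 207 202 189 168 145 121 114 133 171 200 212
 215 214]
290 [ 95 100 106 110 114 129 162 194 207 203 189 167 142 125 137 172 200 211
 215 217]
320 [211 212 212 213 213 214 214 214 214 212 203 186 163 140 142 173 199 209
 212 215]
350 [213 212 211 212 213 213 213 213 214 214 211 199 181 160 155 179 203 214
 217 217]
380 [197 193 192 194 195 196 198 198 199 202 208 206 195 178 170 185 202 210
 212 206]
405 [212 212 210 210 210 212 212 212 212 212 210 208 199 187 182 190 204 213
 216 218]
w5
120 [184 178 168 158 147 133 114  99  92 101 128 157 179 189 193 194 195 196
 197 197]
160 [191 186 177 168 159 148 133 115 103 109 136 164 183 192 196 199 201 201
 202 203]
200 [194 191 184 177 168 159 147 132 118 120 144 171 188 194 197 199 202 205
 205 207]
240 [195 193 189 182 175 167 159 147 134 133 153 177 192 196 197 199 201 204
 206 206]
280 [194 193 192 186 179 169 161 156 146 143 159 182 194 198 199 201 203 206
 208 209]
```

View pics/w12c.png

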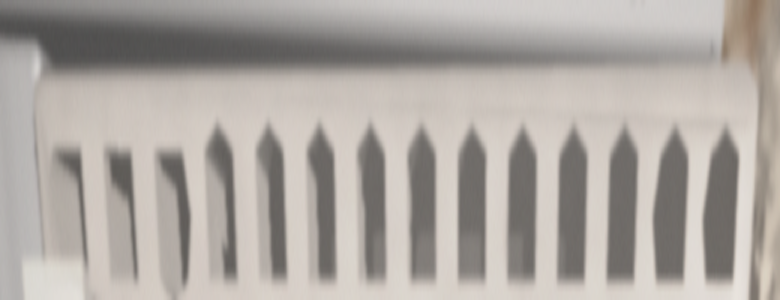

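View pics/w18e.png

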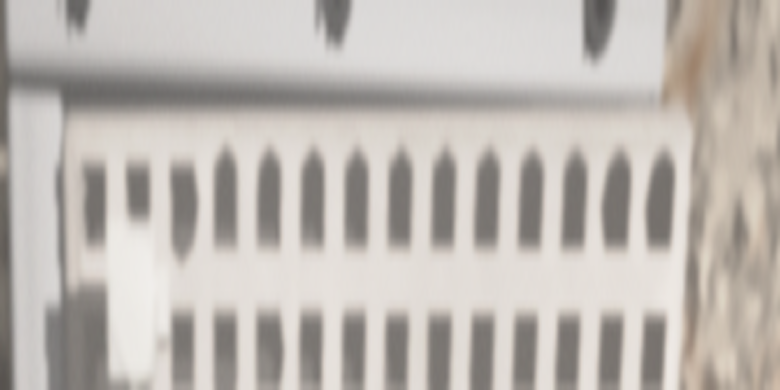

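```bash
cat > e.py <<'E'
from h import *
def edge(g,u,v0,v1,sign):
    col=g[v0:v1+1,u-2:u+3].mean(1); d=np.diff(col)*sign; i=int(np.argmax(d))
    o=0
    if 0<i<len(d)-1:
        a,b,c=d[i-1:i+2]; o=.5*(a-c)/(a-2*b+c) if a-2*b+c else 0
    return v0+i+.5+o
def line(c,g,us,v0,v1,sign,z,n):
    P=np.array([px2w(c,u,edge(g,u,v0,v1,sign),z)[:2] for u in us]); 
    k=np.polyfit(P[:,1],P[:,0],1); r=P[:,0]-np.polyval(k,P[:,1]); m=abs(r)<1
    if m.sum()>3: k=np.polyfit(P[m,1],P[m,0],1)
    print(n,"angle %.4f"%(-np.arctan(k[0])),"x at y=170: %.1f  y=100: %.1f"%(np.polyval(k,170),np.polyval(k,100)),"res",r.round(1)); return k
E
python3 - <<'E'
from e import *
import pickle
c=pickle.load(open("c18.pkl","rb"));g=cv2.cvtColor(c["image"],cv2.COLOR_BGR2GRAY).astype(float)
line(c,g,range(272,490,15),4,12,-1,24,"rail front top")
line(c,g,range(272,490,15),10,17,1,29,"block back top")
line(c,g,range(280,480,15),150,157,-1,29,"block front top")
line(c,g,range(275,320,5),155,160,1,22,"arm inner")
line(c,g,range(275,320,5),161,169,-1,22,"arm outer")
E
```

```text
rail front top angle -0.0966 x at y=170: 608.0  y=100: 601.2 res [ 0.1  0.   0.1  0.  -0.  -0.1 -0.1 -0.1 -0.  -0.1  0.  -0.2  0.2  0.
  0.1]
block back top angle -0.0863 x at y=170: 603.9  y=100: 597.8 res [-0.1 -0.1 -0.   0.   0.1  0.1  0.   0.1  0.   0.   0.  -0.  -0.  -0.1
 -0. ]
block front top angle -0.0814 x at y=170: 502.3  y=100: 496.6 res [ 0.1 -0.  -0.1 -0.1 -0.3  0.3  0.2  0.2 -0.1  0.  -0.1  0.1 -0.  -0.1]
arm inner angle -0.0890 x at y=170: 498.9  y=100: 492.7 res [ 0.1 -0.1 -0.   0.  -0.   0.  -0.   0.  -0. ]
arm outer angle -0.0994 x at y=170: 491.6  y=100: 484.6 res [-0.2 -0.3  0.   0.2  0.4  0.4  0.  -0.5 -0.1]
```

The block is on the rail at its right end. The wrist view shows about 0.012 rad of residual yaw, which puts the left back corner roughly 2 mm off the rail, inside tolerance. I'll flatten it with one gentle single-fingertip push just right of the arm's end.

Request:
step_arm([
  [[-0.05,-0.65,0],0],
  [[-0.05,-0.65,0],0],
  [[0,0,-0.95],0],
  [[0,0,-0.95],0],
  [[0,0,-0.85],0],
])

```text
time_s: 19.6
eef_pos: [453.8, 116.0, 16.9]
ee_rot: [-0.031, 0.707, -0.031, -0.706]
force: [-0.2, -0.3, 0.4]
grip_width: -0.002
```

Request:
step_arm([
  [[0,0,0],0],
  [[0.15,-0.013,0],0],
  [[0.15,-0.013,0],0],
  [[0.15,-0.013,0],0],
  [[0,0,0],0],
])

```text
time_s: 20.1
eef_pos: [473.2, 114.5, 19.4]
ee_rot: [-0.031, 0.708, -0.03, -0.705]
force: [-0.5, 0.2, 0.6]
grip_width: -0.001
```

Run:
```python
from h import *
s=ctrl.sense(); p=s["eef_pos"]; print(p,s["force"])
c=capture("wrist"); cv2.imwrite("pics/w19.png",c["image"])
```

```text
[473.20966417 114.54178373  19.42656312] [-0.50191909  0.23789662  0.64472051]
```

View pics/w19.png

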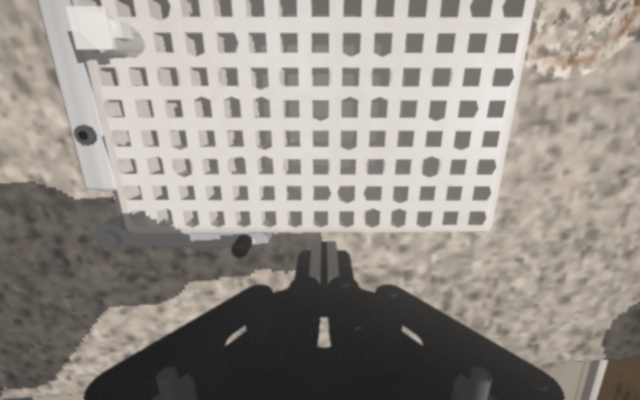

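Request:
step_arm([
  [[0.12,-0.01,0],0],
  [[0.1,-0.009,0],0],
  [[0.05,-0.004,0],0],
  [[0,0,0],0],
])

```text
time_s: 20.55
eef_pos: [482.7, 113.7, 18.3]
ee_rot: [-0.03, 0.706, -0.03, -0.706]
force: [-0.5, 0.2, 0.1]
grip_width: 0.001
```

Request:
step_arm([
  [[0.03,-0.002,0],0],
  [[0,0,0],0],
])

```text
time_s: 20.75
eef_pos: [483.7, 113.6, 18.3]
ee_rot: [0.03, -0.706, 0.03, 0.706]
force: [0.1, -0.5, 0.1]
grip_width: 0.006
```

Request:
step_arm([
  [[0.03,-0.002,0],0],
  [[0,0,0],0],
])

```text
time_s: 20.95
eef_pos: [484.4, 113.6, 18.2]
ee_rot: [0.03, -0.706, 0.03, 0.707]
force: [-4.5, 0.6, 2.0]
grip_width: 0.001
```

Request:
step_arm([
  [[0.03,-0.002,0],0],
  [[0,0,0],0],
])

```text
time_s: 21.15
eef_pos: [484.5, 113.7, 18.1]
ee_rot: [0.03, -0.705, 0.03, 0.708]
force: [-8.3, 1.5, 5.9]
grip_width: 0.0
```

Request:
step_arm([
  [[0.03,-0.002,0],0],
  [[0,0,0],0],
])

```text
time_s: 21.35
eef_pos: [484.7, 113.9, 18.0]
ee_rot: [0.03, -0.704, 0.03, 0.709]
force: [-13.5, 1.4, 10.9]
grip_width: -0.003
```

Request:
step_arm([
  [[-0.1,0,0],0],
  [[-0.6,0.05,0],0],
  [[0,0,1],0],
  [[0,0,1],0],
  [[0,0,1],0],
])

```text
time_s: 21.85
eef_pos: [459.2, 115.3, 139.9]
ee_rot: [-0.03, 0.707, -0.03, -0.706]
force: [0.3, -0.6, -0.9]
grip_width: 0.002
```

Request:
step_arm([
  [[0.3,-0.1,0.5],0],
  [[0.3,0,0.5],0],
  [[0,0,0],0],
  [[0,0,0],0],
])

```text
time_s: 22.25
eef_pos: [482.9, 111.4, 177.6]
ee_rot: [0.03, -0.706, 0.03, 0.707]
force: [-1.0, 0.7, -0.0]
grip_width: -0.004
```

Run:
```python
from e import *
import pickle
s=ctrl.sense(); print(s["eef_pos"],s["force"])
c=capture("wrist"); pickle.dump(c,open("c20.pkl","wb")); cv2.imwrite("pics/w20.png",c["image"])
```

```text
[482.88636839 111.35848976 177.58308511] [-1.02581303  0.65972695 -0.00854922]
```

View pics/w20.png

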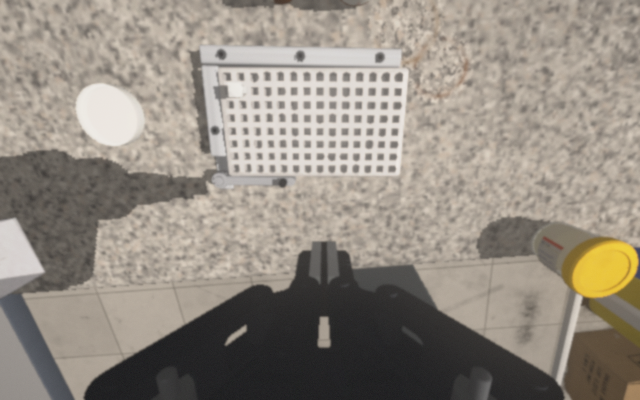

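Run:
```python
from e import *
import pickle
c=pickle.load(open("c20.pkl","rb"));g=cv2.cvtColor(c["image"],cv2.COLOR_BGR2GRAY).astype(float)
crop(c,190,30,290,105,8,"w20a.png"); crop(c,330,30,430,105,8,"w20b.png"); crop(c,195,130,315,200,6.5,"w20c.png")
line(c,g,range(230,395,12),41,51,1,24,"rail back top")
line(c,g,range(230,395,12),62,68,-1,24,"rail front top")
line(c,g,range(230,395,12),66,73,1,29,"block back top")
line(c,g,range(240,395,12),170,179,-1,29,"block front top")
```

```text
rail back top angle -0.1091 x at y=170: 623.1  y=100: 615.4 res [ 2.  -1.4 -0.9  1.7 -1.2 -0.6 -0.4  0.4 -0.3  0.1 -0.1  0.4  0.   0.3]
rail front top angle -0.0976 x at y=170: 608.1  y=100: 601.2 res [ 0.   0.1  0.1 -0.1 -0.1 -0.  -0.1  0.  -0.1 -0.1 -0.1  0.   0.1  0.2]
block back top angle -0.0941 x at y=170: 604.8  y=100: 598.2 res [ 0.1  0.2  0.3 -0.1 -0.1 -0.1 -0.2 -0.1 -0.1 -0.   0.   0.1  0.1  0.1]
block front top angle -0.0876 x at y=170: 503.0  y=100: 496.9 res [-0.1  0.  -0.1 -0.2 -0.1  0.6  0.1 -0.  -0.   0.1 -0.3  0.1 -0.1]
```

View pics/w20a.png

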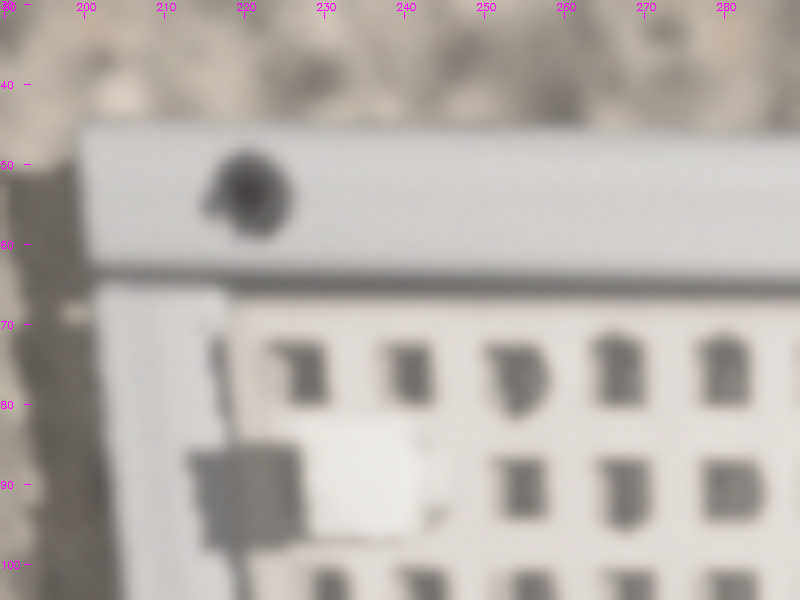

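View pics/w20b.png

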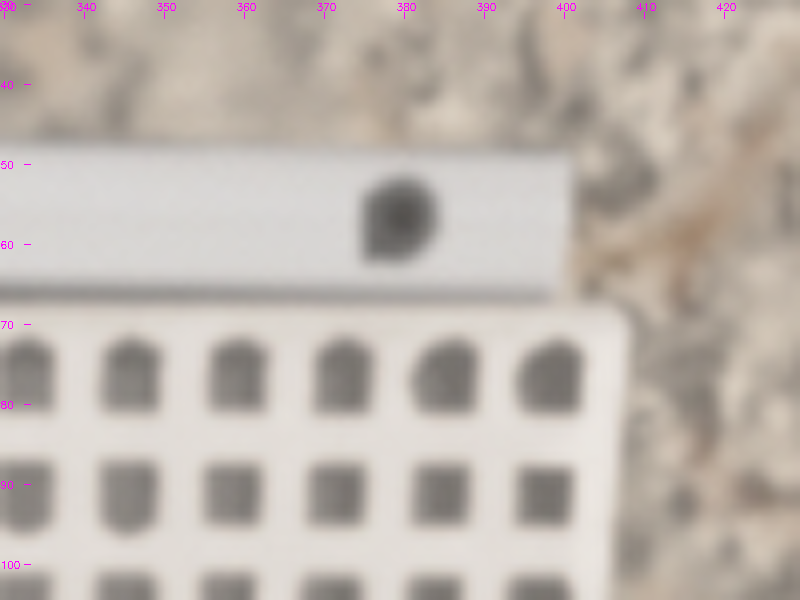

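View pics/w20c.png

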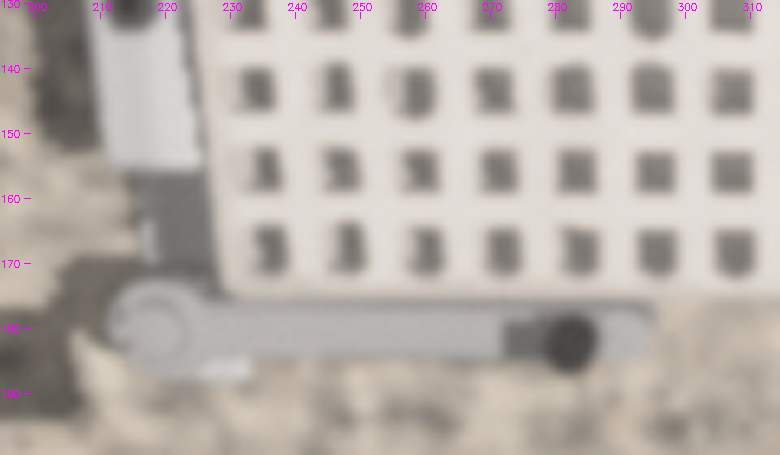

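The wrist view now shows the block and rail parallel to about 0.004 rad, with an even ~3 mm strip between them. The block's top rim measures about 1.4–2.5 mm inside its base, which accounts for most of that strip. The arm lies parallel along the block's front, and the gripper is clear at z = 178. I'm handing in.

```bash
python3 -c "
from rig import ticket,ctrl
print(ctrl.sense()['force'],ctrl.sense()['time_s']); print(ticket.finish_job())"
```

```text
[-0.02407445 -0.23179557 -0.63397494] 22.3
the job is handed in; nothing more can be done
None
```

The block is seated in the bracket corner and the retaining arm is closed; I handed the job in at 22.3 s of the 67 s allowed. No verdict was reported.

- **Seating:** I pushed the block with open fingertips to the back rail, then along the rail to the end stop (18 N contact), then pressed it on the rail again (16 N).
- **Arm:** I pushed the arm round with the shut fingertips until it met its stop (15 N).
- **Disagreement found:** A check after closing the arm showed the block about 0.012 rad off the rail, which put its left back corner an estimated 2–3 mm out, still within the 4 mm limit. One gentle fingertip push just right of the arm's end (13 N) corrected it.
- **Last checks:** In the last wrist picture the rail was at −0.098 rad and the block's back edge at −0.094 rad. An even strip of about 3 mm showed between them, most of it because the block's top rim sits inside its base. The arm lay parallel along the block's front and the gripper was clear of everything.
- **Not measured:** I saw no sign of a bystander being touched, but I did not measure their positions at the end. I also did not re-measure the end-stop gap after the last push; before it, the gap was an estimated 1 mm at the back and 2 mm at the front.

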